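Nest the measuring cups on the kitchen carousel

ROBOT

A 7-joint arm with a two-finger parallel gripper is mounted at the origin on the work surface. World frame = base frame: x ahead of the robot, y to its left, z up, the work surface at z = 0. Lengths are in m, angles in rad, forces in N, time in s.
With the tool pointing down it reaches from about 0.425 to 0.925 m from the base axis. Payload 6.8 kg.
Tool frame: the origin (TCP) lies on the centre line of the jaws, within the pads' length; the fingertips stand 14 mm ahead of it and the grasp point (between the pads) lies 5 mm behind it (r.nose_length is the distance from the TCP to the fingertips, in m); z points along the fingers, y is the direction in which the jaws open and shut (so a half turn about z gives the same grasp; the last joint's range is limited). The gripper opens to 85 mm and grips with 20 to 120 N. Pads are 22 mm wide; open, the fingers measure 114 mm over their backs; the gripper's body (76 mm by 85 mm) begins 54 mm behind the grasp point. The pads swing forward as they close: fully open they stand 13 mm farther back than shut.
Start: joints at [-1.399, 0.477, 0.022, 1.555, -0.011, 1.109, -0.083], TCP at [0.186, 0.649, 0.245] pointing down, gripper open.
Joint ranges: [-2.96, 2.96], [-0.34, 2.1], [-1.41, 1.46], [0.24, 2.44], [-1.37, 4.51], [0.17, 1.92], [-2.96, 2.96]. Speed limits (rad/s): [2.39, 2.39, 3.14, 3.14, 3.14, 3.14, 3.14].

INTERFACE

Orientations are given as a rotation vector (axis times angle).
In Python, from bench import r, imaging, look_for, outline_of gives the robot as it stands. The module is installed in compiled form; this text tells all that it offers.
- The arm moves only by the tool carry_out, never from a script. Its arguments are lists of equal length, an entry for each row: "offset": the shift along the tool's x, y, z as a fraction of full scale, a list of three; "turn": the turn, a rotation vector about the tool's x, y, z as a fraction of full scale, a list of three. A call has 1 to 8 rows; each row is the pose to reach, as a shift and turn from the pose commanded when the call began, along the tool's axes at that moment; what a row does not reach only later rows make up. Full scale, the value 1, is 0.5 m for a shift and 1.5 rad for a turn. A row lasts 1/10 s, in which the tool goes at most 50 mm and 8.59 degrees, less where a joint would pass 70% of its speed; a pose out of reach is approached as far as the arm can. A call with a number of a shift or a turn outside -1 to 1 is refused whole. A call with a gripper value outside its range is refused whole. "hand" is the closure, from 0 (fully open) to 1 (shut), set as the call begins (left out, the last holds). The fingers move at their own pace and stop on an object; "force" is the grip in N (left out, the last holds). Time passes only in rows, so rows that repeat a pose let the fingers close. It gives the time, the measured TCP pose, the force and the opening at its end, in the units of the state.
- r.get_obs(): the state, without advancing time (a new reading comes with each control period).
- imaging.grab_frame(name): name is "side" or "top"; returns a dict with "pixels" (480x640x3 uint8, red, green, blue), "fx", "fy", "cx", "cy" (pixels), "R" (3x3) and "t" (3): a world point X has camera coordinates R X + t. Camera axes: x right, y down, z forward; pixel columns grow to the right and rows downward; lengths in m; the calibration is good to about 2 mm. A picture is of the moment at which its call begins. There is no depth.
- r.hand_in(): hands the job in, once; it reports no verdict.
Trained networks look in the newest picture that a camera, given by its name, has taken for a name from the list of things; names that differ only in an ending like _2 or _b are one class to them, and where a whole thing is asked for, a point or a joint stands for the part that bears it (a point fixed in the world has none). Each returns a list of dicts, best first, with "score" (0 to 1); they miss things now and then, are a little off and sometimes report something else, mostly with a low value. They report only what shows in the picture. A call takes as long as a camera call. They do not tell look-alikes from the thing itself.
- look_for(query, camera): "xyz" ([x, y, z] in m, in the coordinates of the camera as it stood for that picture, good to about 4 mm: the middle of the surface that is visible of it).
- outline_of(query, camera): "region" (480x640 bool, what is visible of it).
The state is a dict: "clock": time; "joints": joint angles; "qvel": joint speeds; "tau": joint torques, N m; "tcp_pos": TCP position; "orientation": TCP orientation; "contact_force": force on the tool from outside, world axes, zero at the start; "moment": the same for the moment, N m; "grip_width": finger opening in m.
Only numpy, scipy, OpenCV 4.12 (cv2) and the standard library are available. Lean on these libraries where they do the work, as an engineer would, in place of code of your own. Each camera call takes 0.05 s, during which the arm holds its last target. There are 200 camera calls.

TASK

Put the measuring cups away on the clicking turntable, loading at its front: nest all the red cups, largest first, upright and centred on the red spot, then turn the table one click anticlockwise and nest all the blue cups the same way on the blue spot now in front. Then turn it one more click so the empty white spot faces the front. Cups may be missing from a set, put right any that get knocked, and leave the bowl, jar and can where they are.

Things in the scene. Friction and masses are not known exactly. Their poses are not given: they have to be found in the camera images.
- red_large: large red measuring cup (may be absent): straight, round, outer radius 55 mm, wall 3, floor 4, 70 mm to the rim, 150 g. A flat upright thumb grip on the rim at its +x side, 24 mm wide (cup's y), 9 thick (radially, its middle 56.5 mm from the axis), rises 45 mm above the rim; pinch it from above across the 9 mm. Origin: centre of the underside, z up. Starts upright, empty, on the table.
- red_medium: medium red measuring cup (may be absent): straight, round, outer radius 43 mm, wall 3, floor 4, 69 mm to the rim, 120 g. A flat upright thumb grip on the rim at its +x side, 24 mm wide (cup's y), 9 thick (radially, its middle 44.5 mm from the axis), rises 45 mm above the rim; pinch it from above across the 9 mm. Origin: centre of the underside, z up. Starts upright, empty, on the table.
- red_small: small red measuring cup (may be absent): straight, round, outer radius 31 mm, wall 3, floor 4, 68 mm to the rim, 90 g. A flat upright thumb grip on the rim at its +x side, 24 mm wide (cup's y), 9 thick (radially, its middle 32.5 mm from the axis), rises 45 mm above the rim; pinch it from above across the 9 mm. Origin: centre of the underside, z up. Starts upright, empty, on the table.
- blue_large: large blue measuring cup (may be absent): straight, round, outer radius 55 mm, wall 3, floor 4, 70 mm to the rim, 150 g. A flat upright thumb grip on the rim at its +x side, 24 mm wide (cup's y), 9 thick (radially, its middle 56.5 mm from the axis), rises 45 mm above the rim; pinch it from above across the 9 mm. Origin: centre of the underside, z up. Starts upright, empty, on the table.
- blue_medium: medium blue measuring cup (may be absent): straight, round, outer radius 43 mm, wall 3, floor 4, 69 mm to the rim, 120 g. A flat upright thumb grip on the rim at its +x side, 24 mm wide (cup's y), 9 thick (radially, its middle 44.5 mm from the axis), rises 45 mm above the rim; pinch it from above across the 9 mm. Origin: centre of the underside, z up. Starts upright, empty, on the table.
- blue_small: small blue measuring cup (may be absent): straight, round, outer radius 31 mm, wall 3, floor 4, 68 mm to the rim, 90 g. A flat upright thumb grip on the rim at its +x side, 24 mm wide (cup's y), 9 thick (radially, its middle 32.5 mm from the axis), rises 45 mm above the rim; pinch it from above across the 9 mm. Origin: centre of the underside, z up. Starts upright, empty, on the table.
- turntable (a joint): turntable angle, growing anticlockwise from above. Sprung detents at 0 (start), 1.571 (one click) and 3.142 (two), end stops 0.12 beyond; let go in between it runs to the nearest. Crossing the hump takes about 0.3 N m, some 2 N at a post. Wooden disc of radius 150 mm, top face 30 mm above the table, with four upright posts for turning it and four flat colour spots of radius 60 mm.
- carousel: fixed foot of the turntable, on the table; origin on the turning axis at table height, z up; its -x side is the front, the loading side nearest the robot.
- red_spot (a point): centre of the red spot on the turntable's top face, 90 mm from the turning axis, turns with the table; it is at the front when the joint reads 0.
- blue_spot (a point): centre of the blue spot on the top face, 90 mm from the axis, 90 degrees clockwise (seen from above) of the red one; it comes to the front when the joint reads 1.571.
- free_spot (a point): centre of the white spot opposite the red one; it comes to the front when the joint reads 3.142 and stays empty. (A second white spot lies opposite the blue one.)
- post0 (a point): top centre of turning post 0: upright round wooden post, 18 mm in diameter, 100 mm tall (top 130 mm above the table), 135 mm from the axis, fixed to the turntable: between the red and blue spots.
- post1 (a point): top centre of turning post 1: upright round wooden post, 18 mm in diameter, 100 mm tall (top 130 mm above the table), 135 mm from the axis, fixed to the turntable: between the blue and white spots.
- post2 (a point): top centre of turning post 2: upright round wooden post, 18 mm in diameter, 100 mm tall (top 130 mm above the table), 135 mm from the axis, fixed to the turntable.
- post3 (a point): top centre of turning post 3: upright round wooden post, 18 mm in diameter, 100 mm tall (top 130 mm above the table), 135 mm from the axis, fixed to the turntable.
- glazed_bowl: bystander: small blue glazed bowl, 100 mm across, 45 mm tall, loose; origin under its centre.
- salt_jar: bystander: jar 64 mm across, 100 mm tall, loose; origin under its centre.
- bean_can: bystander: can 72 mm across, 110 mm tall, loose; origin under its centre.
Things that resemble listed ones, but are neither listed nor needed, are in the scene too. Leave any black or brown look-alike of the blue_medium alone. What is shaped like the red_medium but black or brown is not meant.

How it is judged:
On the way, in this order (a step that is already met when the one before it is completed fails the run):
1. all red cups present stand nested on the red spot while it is at the front (joint at 0) (horizontal distance between red_large and red_spot below 0.03 m and z of red_large in the frame of red_spot between -0.004 and 0.004 m and angle between each of red_large, red_medium, red_small's own z axis and vertical below 0.12 rad and linear speed of each of red_large, red_medium, red_small below 0.05 m/s and horizontal distance between red_medium and red_spot below 0.04 m and z of red_medium in the frame of red_spot between -0.004 and 0.008 m and horizontal distance between red_small and red_spot below 0.045 m and z of red_small in the frame of red_spot between -0.004 and 0.012 m and horizontal distance between red_medium and red_large below 0.014 m and z of red_medium in the frame of red_large between 0.002 and 0.0075 m and horizontal distance between red_small and red_large below 0.027 m and z of red_small in the frame of red_large between 0.002 and 0.0115 m and horizontal distance between red_small and red_medium below 0.014 m and z of red_small in the frame of red_medium between 0.002 and 0.0075 m and value of joint turntable between -0.15 and 0.15 rad), for 0.2 s.
2. the turntable rests one click on (joint at 1.571) (value of joint turntable between 1.4208 and 1.7208 rad and velocity of joint turntable between -0.1 and 0.1 rad/s), for 0.2 s.
3. all blue cups present stand nested on the blue spot while it is at the front (joint at 1.571) (horizontal distance between blue_large and blue_spot below 0.03 m and z of blue_large in the frame of blue_spot between -0.004 and 0.004 m and angle between each of blue_large, blue_medium, blue_small's own z axis and vertical below 0.12 rad and linear speed of each of blue_large, blue_medium, blue_small below 0.05 m/s and horizontal distance between blue_medium and blue_spot below 0.04 m and z of blue_medium in the frame of blue_spot between -0.004 and 0.008 m and horizontal distance between blue_small and blue_spot below 0.045 m and z of blue_small in the frame of blue_spot between -0.004 and 0.012 m and horizontal distance between blue_medium and blue_large below 0.014 m and z of blue_medium in the frame of blue_large between 0.002 and 0.0075 m and horizontal distance between blue_small and blue_large below 0.027 m and z of blue_small in the frame of blue_large between 0.002 and 0.0115 m and horizontal distance between blue_small and blue_medium below 0.014 m and z of blue_small in the frame of blue_medium between 0.002 and 0.0075 m and value of joint turntable between 1.4208 and 1.7208 rad), for 0.2 s.
4. the turntable rests two clicks on (joint at 3.142) (value of joint turntable between 2.9916 and 3.2916 rad and velocity of joint turntable between -0.1 and 0.1 rad/s), for 0.2 s.
At the end, for the whole second after the job is handed in: All cups present upright (0.12 rad), at rest, each nested to the floor of the next larger of its colour; red set on the red spot, blue set on the blue (large cup within 30 mm of the spot's centre, medium 40, small 45); turntable in its two-click detent (3.142, within 0.15 rad) (horizontal distance between red_large and red_spot below 0.03 m and z of red_large in the frame of red_spot between -0.004 and 0.004 m and angle between each of red_large, red_medium, red_small, blue_large, blue_medium, blue_small's own z axis and vertical below 0.12 rad and linear speed of each of red_large, red_medium, red_small, blue_large, blue_medium, blue_small below 0.05 m/s and horizontal distance between red_medium and red_spot below 0.04 m and z of red_medium in the frame of red_spot between -0.004 and 0.008 m and horizontal distance between red_small and red_spot below 0.045 m and z of red_small in the frame of red_spot between -0.004 and 0.012 m and horizontal distance between red_medium and red_large below 0.014 m and z of red_medium in the frame of red_large between 0.002 and 0.0075 m and horizontal distance between red_small and red_large below 0.027 m and z of red_small in the frame of red_large between 0.002 and 0.0115 m and horizontal distance between red_small and red_medium below 0.014 m and z of red_small in the frame of red_medium between 0.002 and 0.0075 m and horizontal distance between blue_large and blue_spot below 0.03 m and z of blue_large in the frame of blue_spot between -0.004 and 0.004 m and horizontal distance between blue_medium and blue_spot below 0.04 m and z of blue_medium in the frame of blue_spot between -0.004 and 0.008 m and horizontal distance between blue_small and blue_spot below 0.045 m and z of blue_small in the frame of blue_spot between -0.004 and 0.012 m and horizontal distance between blue_medium and blue_large below 0.014 m and z of blue_medium in the frame of blue_large between 0.002 and 0.0075 m and horizontal distance between blue_small and blue_large below 0.027 m and z of blue_small in the frame of blue_large between 0.002 and 0.0115 m and horizontal distance between blue_small and blue_medium below 0.014 m and z of blue_small in the frame of blue_medium between 0.002 and 0.0075 m and value of joint turntable between 2.9916 and 3.2916 rad); the robot touches nothing.
It fails at once if the glazed bowl is pushed more than 60 mm from its place (distance of glazed_bowl from where it was at the start of the episode above 0.06 m).
It fails at once if the salt jar is pushed more than 60 mm from its place (distance of salt_jar from where it was at the start of the episode above 0.06 m).
It fails at once if the bean can is pushed more than 60 mm from its place (distance of bean_can from where it was at the start of the episode above 0.06 m).
Of red_large, red_medium, red_small only 2 to 3 are there at a start; the rules pass over those that are not, and their reading is None.
Of blue_large, blue_medium, blue_small only 2 to 3 are there at a start; the rules pass over those that are not, and their reading is None.
At some moment in a run one of red_large, red_medium, red_small, blue_large, blue_medium, blue_small may be knocked a few centimetres aside while the robot is not near it.
It also fails if it takes over 210 s, if anything falls off the work surface, if the arm or the gripper's body presses on something with over 40 N, if the wrist force passes 120 N, or if a joint passes its speed limit or range.

## Working session

There is one attempt and no reset: what is moved stays moved. The work goes in short steps, Python scripts to look and compute and a tool call to move; the robot and the scene stay as the last step left them, time stands still between calls to the robot, and variables do not carry over. Pictures are saved under pics/ and viewed, about 12 in all and at most 16, crops included, and the job is handed in when it is done.

Besides the shell and the picture viewer there is one more tool, called after "Call:" as a command line: name --argument value ..., lists and objects as JSON in quotes. carry_out: Moves the arm, as the interface text tells. Shift numbers are shares of 0.5 m and turn numbers shares of 1.5 rad, none past 1 either way. Its arguments: {"type":"object","properties":{"offset":{"type":"array","items":{"type":"array","items":{"type":"number","minimum":-1,"maximum":1}}},"turn":{"type":"array","items":{"type":"array","items":{"type":"number","minimum":-1,"maximum":1}}},"hand":{"type":"number"},"force":{"type":"number"}},"required":["offset","turn"]}

```bash
mkdir -p pics
cat > h.py <<'E'
import numpy as np, cv2
from bench import r, imaging, look_for, outline_of
def snap(cam,name=None):
    f=imaging.grab_frame(cam)
    if name: cv2.imwrite('pics/'+name+'.png',f['pixels'][:,:,::-1])
    return f
def w(f,xyz): return f['R'].T@(np.array(xyz)-f['t'])
def px(f,X):
    c=f['R']@np.array(X,float)+f['t']; return np.array([f['fx']*c[0]/c[2]+f['cx'],f['fy']*c[1]/c[2]+f['cy']])
def ray(f,u,v,z):
    d=f['R'].T@np.array([(u-f['cx'])/f['fx'],(v-f['cy'])/f['fy'],1]); o=-f['R'].T@f['t']
    return o+d*(z-o[2])/d[2]
E
python3 - <<'E'
from h import *
np.set_printoptions(precision=3,suppress=True)
print(r.get_obs(), r.nose_length)
for c in ['top','side']:
    f=snap(c,c+'0'); print(c,-f['R'].T@f['t'],f['fx'])
    for q in ['red_large','red_medium','red_small','blue_large','blue_medium','blue_small','carousel','post0','glazed_bowl','salt_jar','bean_can']:
        for d in look_for(q,c)[:3]:
            X=w(f,d['xyz']); print(q,round(d['score'],2),X,px(f,X).round())
E
```

```text
{'clock': 0.0, 'joints': array([-1.399,  0.478,  0.022,  1.556, -0.012,  1.109, -0.083]), 'qvel': array([-0.001, -0.002, -0.001,  0.002, -0.001,  0.   ,  0.002]), 'tau': array([ -0.   , -59.645,   1.608, -28.12 ,   0.012,   0.009,  -0.   ]), 'tcp_pos': array([0.186, 0.648, 0.244]), 'orientation': array([-0.438, -3.111,  0.003]), 'contact_force': array([ 0.525,  0.077, -0.972]), 'moment': array([ 0.002, -0.006,  0.001]), 'grip_width': 0.08547045477649425} 0.014
top [ 0.24  -0.122  1.607] 608.5399152521878
red_large 0.55 [ 0.457 -0.378  0.061] [433. 246.]
red_medium 0.87 [ 0.599 -0.511  0.058] [484. 194.]
red_medium 0.84 [ 0.581 -0.32   0.061] [410. 199.]
red_medium 0.63 [ 0.756 -0.352  0.057] [422. 134.]
blue_large 0.96 [0.594 0.354 0.061] [152. 189.]
blue_large 0.53 [0.722 0.229 0.1  ] [199. 138.]
blue_medium 0.83 [ 0.363 -0.247  0.065] [381. 282.]
blue_medium 0.79 [ 0.22  -0.372  0.056] [430. 341.]
blue_medium 0.57 [ 0.407 -0.608  0.059] [524. 268.]
blue_small 0.8 [0.46  0.402 0.059] [130. 239.]
blue_small 0.56 [ 0.587 -0.003  0.037] [288. 196.]
carousel 0.72 [ 0.584 -0.322  0.058] 
[... 566 characters left out ...]
-0.336  0.053] [371. 309.]
red_small 0.45 [ 0.451 -0.392  0.055] [324. 338.]
red_small 0.37 [0.721 0.211 0.074] [368. 150.]
blue_large 0.6 [0.59  0.321 0.06 ] [317. 137.]
blue_medium 0.74 [ 0.357 -0.261  0.055] [273. 299.]
blue_medium 0.66 [ 0.223 -0.387  0.056] [222. 354.]
blue_medium 0.6 [ 0.402 -0.622  0.057] [326. 439.]
blue_small 0.69 [0.454 0.387 0.055] [269. 131.]
carousel 0.56 [ 0.581 -0.022  0.031] [340. 222.]
carousel 0.3 [0.361 0.063 0.031] [255. 212.]
post0 0.97 [ 0.584 -0.02   0.03 ] [341. 222.]
post0 0.42 [0.722 0.211 0.075] [368. 150.]
glazed_bowl 0.98 [0.361 0.063 0.031] [255. 212.]
salt_jar 0.76 [0.724 0.214 0.074] [369. 150.]
bean_can 0.98 [ 0.709 -0.255  0.089] [416. 265.]
```

View pics/top0.png

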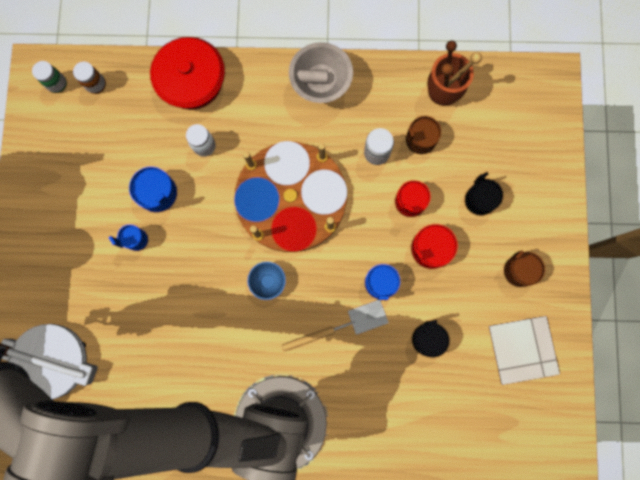

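View pics/side0.png

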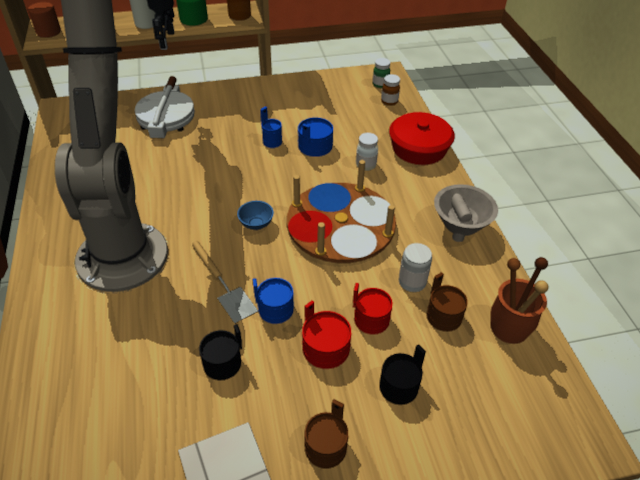

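The pictures show:
- **Red cups:** large at top (433,246) and medium-looking at (412,198). No red small is visible.
- **Blue cups:** large at (152,189), medium at (382,282) and small at (130,238).
- **Look-alikes to leave alone:** black at (484,195) and (431,338), brown at (424,134) and (524,268).
- **Other things to leave:** the blue-grey bowl at (266,280) and the red lidded pot at (187,72).

Next I fit the cup models to the colour silhouettes.

```bash
cat >> h.py <<'E'
from scipy.optimize import minimize
SZ={'large':(.055,.070),'medium':(.043,.069),'small':(.031,.068)}
def cmask(f,col):
    h=cv2.cvtColor(f['pixels'],cv2.COLOR_RGB2HSV); H,S,V=[h[...,i].astype(int) for i in range(3)]
    m=((H<7)|(H>172))&(V>90) if col=='red' else (H>100)&(H<130)
    return (m&(S>(170 if col=='red' else 150))&(V>50)).astype(np.uint8)
def model(f,size,x,y,th,z0=0,ss=4):
    R,h=SZ[size]; a=np.linspace(0,2*np.pi,40); m=np.zeros((480,640),np.uint8)
    cyl=[[x+R*np.cos(t),y+R*np.sin(t),z0+z] for t in a for z in (0,h)]
    c,s=np.cos(th),np.sin(th)
    g=[[x+c*u-s*v,y+s*u+c*v,z0+z] for u in (R-.003,R+.006) for v in (-.012,.012) for z in (h-.01,h+.045)]
    for P in (cyl,g):
        q=np.array([px(f,p) for p in P]); hull=cv2.convexHull((q*16).astype(np.int32))
        cv2.fillConvexPoly(m,hull,1,shift=4)
    return m
def fit(fs,col,size,x,y,z0=0):
    ms=[]
    for f in fs:
        u=px(f,[x,y,z0+.05]); m=cmask(f,col); n,l,st,ce=cv2.connectedComponentsWithStats(m)
        yy,xx=np.mgrid[:480,:640]; near=np.hypot(xx-u[0],yy-u[1])<45
        k=np.bincount(l[near&(m>0)],minlength=n).argmax(); ms.append((l==k).astype(np.uint8))
    def cost(p):
        t=0
        for f,m in zip(fs,ms):
            mm=model(f,size,*p[:3],z0); t+=1-(mm&m).sum()/max(1,(mm|m).sum())
        return t/len(fs)
    best=min(((cost((x,y,t)),t) for t in np.arange(0,6.28,.26)))
    b=None
    for t0 in (best[1],best[1]+.15):
        s=minimize(cost,(x,y,t0),method='Nelder-Mead',options=dict(initial_simplex=[(x,y,t0),(x+.012,y,t0),(x,y+.012,t0),(x,y,t0+.5)],maxiter=150))
        if b is None or s.fun<b.fun: b=s
    return b.x,b.fun
def spots(f):
    pass
E
python3 - <<'E'
from h import *
np.set_printoptions(precision=4,suppress=True)
fs=[snap('top'),snap('side')]
for col,x,y,szs in [('red',.455,-.385,['large','medium']),('red',.58,-.33,['medium','small']),('blue',.36,-.255,['medium','small']),('blue',.592,.34,['large','medium']),('blue',.457,.395,['small','medium'])]:
    for s in szs: print(col,s,*fit(fs,col,s,x,y))
for f in fs:
    for col,g in (('red',(.495,-.01)),('blue',(.585,.08))):
        m=cmask(f,col); u=px(f,[*g,.03]).astype(int); n,l,st,ce=cv2.connectedComponentsWithStats(m); k=l[u[1],u[0]]
        print(col,'spot',k,st[k],ray(f,*ce[k],.03))
E
```

```text
red large [ 0.4581 -0.3843  3.6329] 0.25051103791294144
red medium [ 0.4583 -0.3758  5.5454] 0.2704298020060024
red medium [ 0.5863 -0.3282  3.5009] 0.3235762486692885
red small [ 0.5882 -0.3199  5.1212] 0.32384530611089474
blue medium [ 0.3642 -0.2505  3.1108] 0.13254851845434068
blue small [ 0.3575 -0.2527  5.8155] 0.2873525598657786
blue large [0.5934 0.3553 4.4245] 0.1372390151028965
blue medium [0.5956 0.3507 1.3567] 0.22331807407288634
blue small [0.4664 0.4048 2.3938] 0.2408043569333892
blue medium [0.463  0.4001 1.8937] 0.5143850895419704
red spot 4 [ 271  207   46   44 1606] [ 0.501  -0.0183  0.03  ]
blue spot 2 [ 236  179   42   42 1408] [0.5783 0.0827 0.03  ]
red spot 2 [288 211  45  31 983] [ 0.494  -0.0153  0.03  ]
blue spot 3 [309 184  41  27 898] [0.5748 0.0832 0.03  ]
```

```bash
sed -i "s/m=((H<7)|(H>172))&(V>90).*/m=((H<9)|(H>170)) if col=='red' else (H>100)\&(H<130)/; s/(S>(170 if col=='red' else 150))&(V>50)/(S>140)\&(V>40)/" h.py
python3 - <<'E'
from h import *
np.set_printoptions(precision=4,suppress=True)
fs=[snap('top'),snap('side')]
P=[]
for col,x,y,szs in [('red',.455,-.385,['large']),('red',.58,-.33,['medium','small']),('blue',.36,-.255,['medium']),('blue',.592,.34,['large']),('blue',.457,.395,['small'])]:
    for s in szs:
        p,c=fit(fs,col,s,x,y); print(col,s,p,c); P.append((s,p,c))
out=[]
for f,(cx,cy,wd,hg) in zip(fs,[(350,140,180,180),(220,250,240,130)]):
    im=f['pixels'][:,:,::-1].copy(); im=cv2.resize(im,None,fx=2.,fy=2.,interpolation=cv2.INTER_CUBIC)
    for s,p,c in P:
        if s=='small' and p[0]>.5: continue
        m=cv2.resize(model(f,s,*p),None,fx=2,fy=2,interpolation=0); cs,_=cv2.findContours(m,0,1); cv2.drawContours(im,cs,-1,(0,255,255),1)
    out.append(im)
a=out[0][260:620,740:1020]; b=out[1][500:760,420:900]; c=out[0][320:520,200:380]; d=out[1][200:330,500:700]
H=600; can=np.zeros((600,800,3),np.uint8); can[:360,:280]=a; can[:260,300:780]=b; can[380:580,:180]=c; can[380:510,300:500]=d
cv2.imwrite('pics/ov1.png',can)
E
```

```text
red large [ 0.46   -0.3829  2.2117] 0.06689005995719893
red medium [ 0.5859 -0.3282  2.7864] 0.08684932848065796
red small [ 0.5788 -0.3248  5.4357] 0.3059094651858695
blue medium [ 0.3671 -0.2489  3.2925] 0.12975778754113299
blue large [0.5938 0.3575 4.0593] 0.1309763983101906
blue small [0.4663 0.4047 2.3029] 0.22941198696453025
```

View pics/ov1.png

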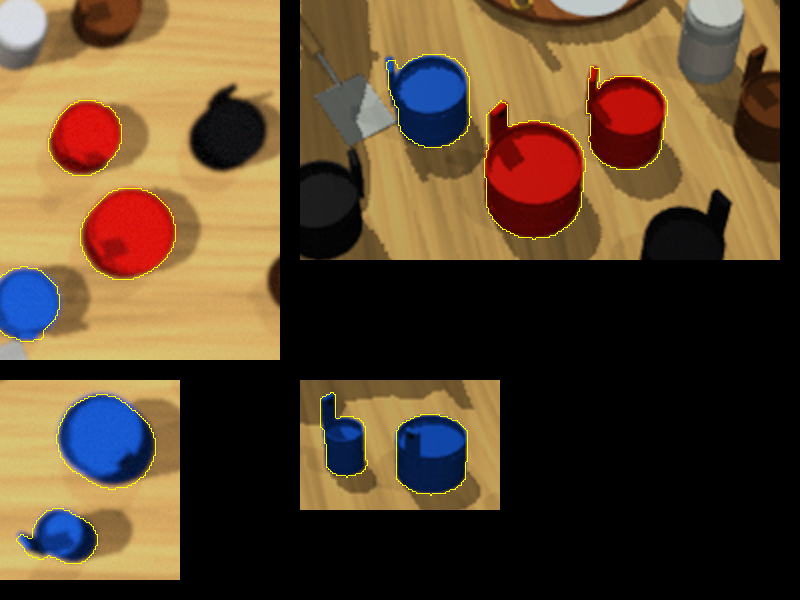

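The fits match the picture: red large and medium are present (no red small), and all three blue cups are present. First move: go above red_large's grip.

```bash
cat >> h.py <<'E'
from scipy.spatial.transform import Rotation as Ro
def plan(pos,yaw_deg,o=None,show=True,tilt=None):
    """offset/turn for TCP at pos, tool down, tool y along +-yaw"""
    o=o or r.get_obs(); R0=Ro.from_rotvec(o['orientation']); best=None
    for a in (yaw_deg,yaw_deg+180):
        a=np.radians(a); yv=np.array([np.cos(a),np.sin(a),0]); zv=np.array([0,0,-1.]); xv=np.cross(yv,zv)
        T=Ro.from_matrix(np.c_[xv,yv,zv])
        if tilt is not None: T=Ro.from_rotvec(tilt)*T
        v=(R0.inv()*T).as_rotvec()
        if best is None or np.linalg.norm(v)<np.linalg.norm(best): best=v
    d=R0.inv().apply(np.array(pos)-o['tcp_pos'])
    if show: print('off',(d/.5).round(4),'turn',(best/1.5).round(4),'rows',max(np.linalg.norm(d)/.05,np.degrees(np.linalg.norm(best))/8.59).round(1),'| at',o['tcp_pos'].round(4),'q7',o['joints'][6].round(2),'w',round(o['grip_width'],4),'t',o['clock'])
    return d/.5,best/1.5
def grip(size,p,z=.092,z0=0,pose=False):
    R=SZ[size][0]+.0015; return np.array([p[0]+R*np.cos(p[2]),p[1]+R*np.sin(p[2]),z0+z]),np.degrees(p[2])
E
python3 - <<'E'
from h import *
plan([.4263,-.3376,.25],126.7); plan([.40,.15,.32],60)
E
```

```text
off [-1.006  -1.7635 -0.0095] turn [ 0.     -0.     -0.6136] rows 20.3 | at [0.1864 0.6488 0.2453] q7 -0.08 w 0.0854 t 1.4
off [-0.6861 -0.8407 -0.1494] turn [ 0.     -0.      0.1625] rows 11.0 | at [0.1864 0.6488 0.2453] q7 -0.08 w 0.0854 t 1.4
```

```bash
python3 - <<'E'
s=open('h.py').read()
s=s.replace("if best is None or np.linalg.norm(v)<np.linalg.norm(best): best=v","k=abs((a-np.arctan2(pos[1],pos[0])+np.pi)%(2*np.pi)-np.pi)\n        if best is None or k<bk: best,bk=v,k")
open('h.py','w').write(s)
E
python3 - <<'E'
from h import *
plan([.45,.3,.3],20)
E
```

```text
off [-0.6993 -0.5248 -0.1094] turn [ 0.     -0.      0.6279] rows 8.8 | at [0.1864 0.6488 0.2453] q7 -0.08 w 0.0854 t 1.4
```

Call:
carry_out --offset '[[-0.7, -0.52, -0.11], [-0.7, -0.52, -0.11], [-0.7, -0.52, -0.11], [-0.7, -0.52, -0.11], [-0.7, -0.52, -0.11], [-0.7, -0.52, -0.11], [-0.7, -0.52, -0.11], [-0.7, -0.52, -0.11]]' --turn '[[0, 0, 0.63], [0, 0, 0.63], [0, 0, 0.63], [0, 0, 0.63], [0, 0, 0.63], [0, 0, 0.63], [0, 0, 0.63], [0, 0, 0.63]]' --hand 0.4 --force 40

```text
clock: 2.2
tcp_pos: [0.4281, 0.3316, 0.296]
orientation: [-1.807, -2.57, -0.001]
contact_force: [0.7, -0.4, -0.6]
grip_width: 0.0514
```

Run:
```python
from h import *
plan([.5,-.1,.3],-30)
```

```text
off [-0.861  -0.1565 -0.0087] turn [ 2.00e-04 -5.00e-04  5.79e-01] rows 8.8 | at [0.4281 0.3316 0.296 ] q7 -0.35 w 0.0514 t 2.2
```

Call:
carry_out --offset '[[-0.86, -0.16, 0], [-0.86, -0.16, 0], [-0.86, -0.16, 0], [-0.86, -0.16, 0], [-0.86, -0.16, 0], [-0.86, -0.16, 0], [-0.86, -0.16, 0], [-0.86, -0.16, 0]]' --turn '[[0, 0, 0.58], [0, 0, 0.58], [0, 0, 0.58], [0, 0, 0.58], [0, 0, 0.58], [0, 0, 0.58], [0, 0, 0.58], [0, 0, 0.58]]'

```text
clock: 3.0
tcp_pos: [0.4918, -0.0633, 0.2958]
orientation: [-2.721, -1.571, -0.002]
contact_force: [1.0, 0.1, -0.5]
grip_width: 0.0511
```

Run:
```python
from h import *
plan([.4263,-.3376,.2],126.7)
```

```text
off [-0.5408  0.1608  0.191 ] turn [ 2.000e-04 -1.000e-03  2.711e-01] rows 6.0 | at [ 0.4918 -0.0633  0.2958] q7 -0.4 w 0.0511 t 3.0
```

Call:
carry_out --offset '[[-0.54, 0.16, 0.19], [-0.54, 0.16, 0.19], [-0.54, 0.16, 0.19], [-0.54, 0.16, 0.19], [-0.54, 0.16, 0.19], [-0.54, 0.16, 0.19], [-0.54, 0.16, 0.19], [-0.54, 0.16, 0.19]]' --turn '[[0, 0, 0.27], [0, 0, 0.27], [0, 0, 0.27], [0, 0, 0.27], [0, 0, 0.27], [0, 0, 0.27], [0, 0, 0.27], [0, 0, 0.27]]'

```text
clock: 3.8
tcp_pos: [0.4249, -0.3365, 0.2001]
orientation: [-2.983, -0.985, 0.001]
contact_force: [-0.2, -0.2, 0.7]
grip_width: 0.0511
```

Run:
```python
from h import *
np.set_printoptions(precision=4,suppress=True)
fs=[snap('top'),snap('side','s1')]
for c in fit(fs,'red','large',.46,-.383),fit(fs[1:],'red','large',.46,-.383): print(c)
plan([.4263,-.3376,.092],126.7)
f=fs[1]; cv2.imwrite('pics/s1c.png',cv2.resize(f['pixels'][180:420,180:500,::-1],None,fx=2,fy=2))
```

```text
(array([ 0.4583, -0.3821,  2.1158]), np.float64(0.528169014084507))
(array([ 0.4583, -0.3821,  2.1158]), np.float64(0.05633802816901412))
off [-0.0048  0.005   0.217 ] turn [-0.0002 -0.0005  0.0018] rows 2.2 | at [ 0.4267 -0.3342  0.2005] q7 -0.01 w 0.0513 t 3.9
```

View pics/s1c.png

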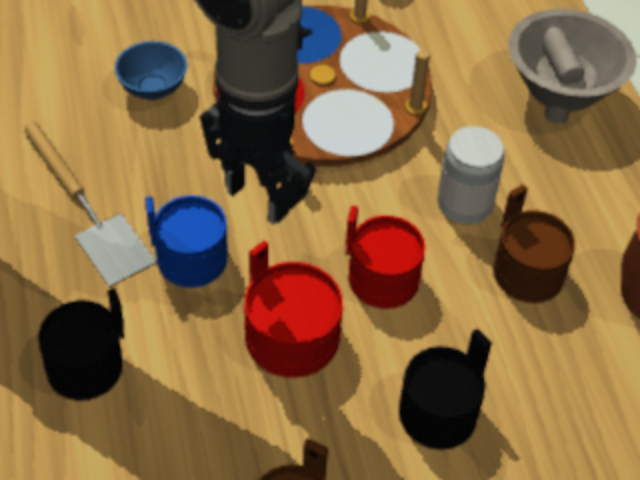

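The gripper is above the red large's grip (crop (258,262)) and nothing has moved. Descend and close.

Call:
carry_out --offset '[[0, 0.004, 0.1], [0, 0.004, 0.16], [0, 0.004, 0.2], [0, 0.004, 0.217], [0, 0.004, 0.217], [0, 0.004, 0.217]]' --turn '[[0, 0, 0], [0, 0, 0], [0, 0, 0], [0, 0, 0], [0, 0, 0], [0, 0, 0]]'

```text
clock: 4.5
tcp_pos: [0.4282, -0.3366, 0.0929]
orientation: [2.98, 0.992, 0.002]
contact_force: [0.6, -0.0, 1.3]
grip_width: 0.051
```

Call:
carry_out --offset '[[0, 0, 0], [0, 0, 0], [0, 0, 0], [0, 0, 0], [0, 0, 0], [0, 0, 0]]' --turn '[[0, 0, 0], [0, 0, 0], [0, 0, 0], [0, 0, 0], [0, 0, 0], [0, 0, 0]]' --hand 1 --force 50

```text
clock: 5.1
tcp_pos: [0.4276, -0.3374, 0.0926]
orientation: [2.98, 0.99, 0.002]
contact_force: [0.2, -0.2, 6.8]
grip_width: 0.0081
```

Run:
```python
from h import *
np.set_printoptions(precision=4,suppress=True)
fs=[snap('top'),snap('side','s2')]
print(fit(fs[1:],'red','large',.46,-.383))
plan([.4263,-.3376,.092],126.7)
```

```text
(array([ 0.463 , -0.3796,  3.9067]), np.float64(0.06738868832731648))
off [-0.0025 -0.0012  0.0011] turn [ 0.0008 -0.0005  0.0007] rows 0.0 | at [ 0.4276 -0.3374  0.0926] q7 0.12 w 0.0086 t 5.2
```

Call:
carry_out --offset '[[0, 0, -0.04], [0, 0, -0.1], [0, 0, -0.18], [0, 0, -0.26], [0, 0, -0.32], [0, 0, -0.34], [0, 0, -0.34]]' --turn '[[0, 0, 0], [0, 0, 0], [0, 0, 0], [0, 0, 0], [0, 0, 0], [0, 0, 0], [0, 0, 0]]'

```text
clock: 5.9
tcp_pos: [0.4275, -0.3368, 0.2624]
orientation: [2.98, 0.991, 0.003]
contact_force: [-0.7, 0.8, -2.3]
grip_width: 0.0084
```

Run:
```python
from h import *
plan([.4486,.0113,.26],150)
print(r.get_obs()['contact_force'],r.get_obs()['moment'])
```

```text
off [ 0.4508 -0.5323  0.0048] turn [ 0.001  -0.0008 -0.27  ] rows 7.0 | at [ 0.4275 -0.3368  0.2624] q7 -0.08 w 0.0084 t 5.9
[-0.66427255  0.80317538 -2.25073378] [0.07605725 0.06828736 0.0733406 ]
```

Call:
carry_out --offset '[[0.02, -0.02, 0], [0.07, -0.08, 0], [0.14, -0.16, 0], [0.21, -0.25, 0], [0.28, -0.33, 0], [0.35, -0.41, 0], [0.4, -0.48, 0], [0.43, -0.51, 0]]' --turn '[[0, 0, -0.02], [0, 0, -0.05], [0, 0, -0.09], [0, 0, -0.13], [0, 0, -0.17], [0, 0, -0.21], [0, 0, -0.25], [0, 0, -0.27]]'

```text
clock: 6.7
tcp_pos: [0.4444, 0.0011, 0.26]
orientation: [-2.712, -1.581, 0.005]
contact_force: [0.6, 0.1, -1.5]
grip_width: 0.0084
```

Run:
```python
from h import *
plan([.4486,.0113,.15],150)
```

```text
off [ 0.0223 -0.002   0.2201] turn [-0.0023  0.001   0.0057] rows 2.2 | at [0.4444 0.0011 0.26  ] q7 -0.59 w 0.0084 t 6.7
```

Call:
carry_out --offset '[[0.02, 0, 0], [0.02, 0, 0.06], [0.02, 0, 0.12], [0.02, 0, 0.18], [0.02, 0, 0.22], [0.02, 0, 0.22]]' --turn '[[0, 0, 0], [0, 0, 0], [0, 0, 0], [0, 0, 0], [0, 0, 0], [0, 0, 0]]'

```text
clock: 7.3
tcp_pos: [0.4484, 0.0041, 0.1486]
orientation: [-2.72, -1.569, 0.013]
contact_force: [-0.2, 0.2, -1.9]
grip_width: 0.0082
```

Run:
```python
from h import *
plan([.4486,.0113,.1245],150)
f=snap('side'); t=snap('top')
a=cv2.resize(f['pixels'][130:280,220:460,::-1],None,fx=3,fy=3); cv2.imwrite('pics/s3.png',a)
```

```text
off [ 0.013  -0.0067  0.0481] turn [-0.0035  0.0043 -0.0005] rows 0.5 | at [0.4484 0.0041 0.1486] q7 -0.42 w 0.0082 t 7.3
```

View pics/s3.png

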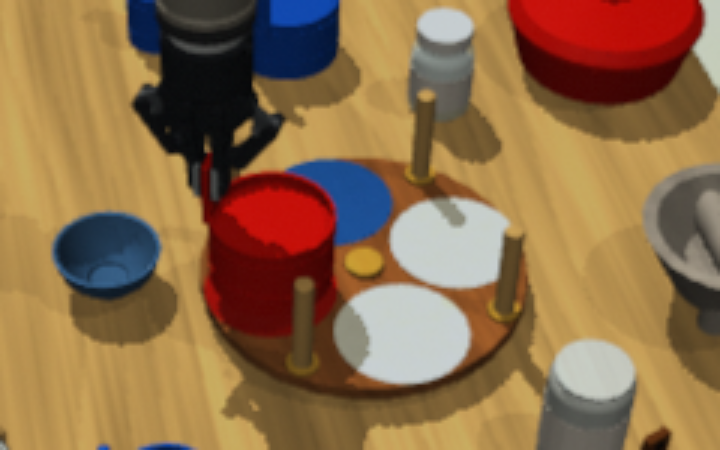

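The cup hangs over the red spot, at crop (270,250). Lower it, then release.

Call:
carry_out --offset '[[0.013, -0.006, 0.015], [0.013, -0.006, 0.03], [0.013, -0.006, 0.04], [0.013, -0.006, 0.046], [0.013, -0.006, 0.05], [0.013, -0.006, 0.05]]' --turn '[[0, 0, 0], [0, 0, 0], [0, 0, 0], [0, 0, 0], [0, 0, 0], [0, 0, 0]]'

```text
clock: 8.0
tcp_pos: [0.4523, 0.0118, 0.1267]
orientation: [-2.721, -1.57, 0.0]
contact_force: [0.5, -0.0, -1.2]
grip_width: 0.0085
```

Call:
carry_out --offset '[[0, 0, 0], [0, 0, 0], [0, 0, 0]]' --turn '[[0, 0, 0], [0, 0, 0], [0, 0, 0]]' --hand 0.7

```text
clock: 8.3
tcp_pos: [0.4527, 0.0119, 0.1271]
orientation: [2.721, 1.57, 0.001]
contact_force: [0.5, -0.2, 0.1]
grip_width: 0.0256
```

Call:
carry_out --offset '[[0, 0, -0.04], [0, 0, -0.1], [0, 0, -0.2], [0, 0, -0.26], [0, 0, -0.26]]' --turn '[[0, 0, 0], [0, 0, 0], [0, 0, 0], [0, 0, 0], [0, 0, 0]]'

```text
clock: 8.8
tcp_pos: [0.4551, 0.0121, 0.2609]
orientation: [2.72, 1.57, 0.013]
contact_force: [-0.5, 0.1, -0.1]
grip_width: 0.0257
```

Run:
```python
from h import *
np.set_printoptions(precision=4,suppress=True)
fs=[snap('side'),snap('top')]
print(fit(fs,'red','medium',.586,-.328))
print(fit(fs[:1],'red','large',.4975,-.017,.03))
plan([.544,-.3127,.22],159.6)
```

```text
(array([ 0.5855, -0.3281,  2.7789]), np.float64(0.08541099756527015))
(array([ 0.4987, -0.0193,  2.5828]), np.float64(0.1306930693069307))
off [-0.4715  0.4833  0.0738] turn [ 0.0005 -0.0013 -0.1117] rows 6.8 | at [0.4525 0.0122 0.2572] q7 -0.6 w 0.0255 t 8.9
```

Call:
carry_out --offset '[[-0.47, 0.48, 0.07], [-0.47, 0.48, 0.07], [-0.47, 0.48, 0.07], [-0.47, 0.48, 0.07], [-0.47, 0.48, 0.07], [-0.47, 0.48, 0.07], [-0.47, 0.48, 0.07], [-0.47, 0.48, 0.07]]' --turn '[[0, 0, -0.11], [0, 0, -0.11], [0, 0, -0.11], [0, 0, -0.11], [0, 0, -0.11], [0, 0, -0.11], [0, 0, -0.11], [0, 0, -0.11]]' --hand 0.5

```text
clock: 9.7
tcp_pos: [0.54, -0.3193, 0.2191]
orientation: [2.59, 1.777, -0.01]
contact_force: [-1.1, -0.5, -0.1]
grip_width: 0.0426
```

Run:
```python
from h import *
np.set_printoptions(precision=4,suppress=True)
fs=[snap('side'),snap('top')]
p,c=fit(fs[:1],'red','medium',.586,-.328); print(p,c)
print(fit(fs,'red','large',.4975,-.017,.03))
plan([.544,-.3127,.0915],159.6)
```

```text
[ 0.5845 -0.3249  2.812 ] 0.06949569495694952
(array([ 0.5006, -0.0148,  4.759 ]), np.float64(0.1507239890517023))
off [0.0035 0.0065 0.2557] turn [-0.0027  0.0009 -0.0045] rows 2.6 | at [ 0.5409 -0.3132  0.2193] q7 0.41 w 0.0427 t 9.8
```

Call:
carry_out --offset '[[0.003, 0.006, 0.1], [0.003, 0.006, 0.18], [0.003, 0.006, 0.23], [0.003, 0.006, 0.256], [0.003, 0.006, 0.256], [0.003, 0.006, 0.256]]' --turn '[[0, 0, 0], [0, 0, 0], [0, 0, 0], [0, 0, 0], [0, 0, 0], [0, 0, 0]]'

```text
clock: 10.4
tcp_pos: [0.5464, -0.311, 0.0947]
orientation: [2.581, 1.79, 0.001]
contact_force: [-0.5, -0.4, 0.6]
grip_width: 0.0427
```

Call:
carry_out --offset '[[0, 0, 0], [0, 0, 0], [0, 0, 0], [0, 0, 0], [0, 0, 0], [0, 0, 0]]' --turn '[[0, 0, 0], [0, 0, 0], [0, 0, 0], [0, 0, 0], [0, 0, 0], [0, 0, 0]]' --hand 1

```text
clock: 11.0
tcp_pos: [0.5464, -0.3117, 0.095]
orientation: [2.582, 1.788, 0.002]
contact_force: [-1.9, 0.6, 7.3]
grip_width: 0.0084
```

Call:
carry_out --offset '[[0, 0, -0.04], [0, 0, -0.1], [0, 0, -0.18], [0, 0, -0.26], [0, 0, -0.34], [0, 0, -0.38], [0, 0, -0.4], [0, 0, -0.4]]' --turn '[[0, 0, 0], [0, 0, 0], [0, 0, 0], [0, 0, 0], [0, 0, 0], [0, 0, 0], [0, 0, 0], [0, 0, 0]]'

```text
clock: 11.8
tcp_pos: [0.5462, -0.3115, 0.2947]
orientation: [2.581, 1.788, 0.002]
contact_force: [-0.3, -0.3, -2.1]
grip_width: 0.0083
```

Run:
```python
from h import *
np.set_printoptions(precision=4,suppress=True)
fs=[snap('side'),snap('top')]
o=r.get_obs(); print(o['tcp_pos'],o['contact_force'])
c=np.radians(210); plan([.500+.0445*np.cos(c),-.0175+.0445*np.sin(c),.29],210)
im=np.zeros((480,800,3),np.uint8)
im[:450,:400]=cv2.resize(fs[0]['pixels'][120:345,270:470,::-1],None,fx=2,fy=2)
im[:400,400:]=cv2.resize(fs[1]['pixels'][150:290,240:380,::-1],(400,400)); cv2.imwrite('pics/s4.png',im)
```

```text
[ 0.5454 -0.3107  0.2924] [-0.1133  0.115  -1.2127]
off [ 0.4484 -0.3474  0.0057] turn [-0.0012 -0.0008 -0.5882] rows 5.9 | at [ 0.5454 -0.3107  0.2924] q7 0.36 w 0.008 t 11.9
```

View pics/s4.png

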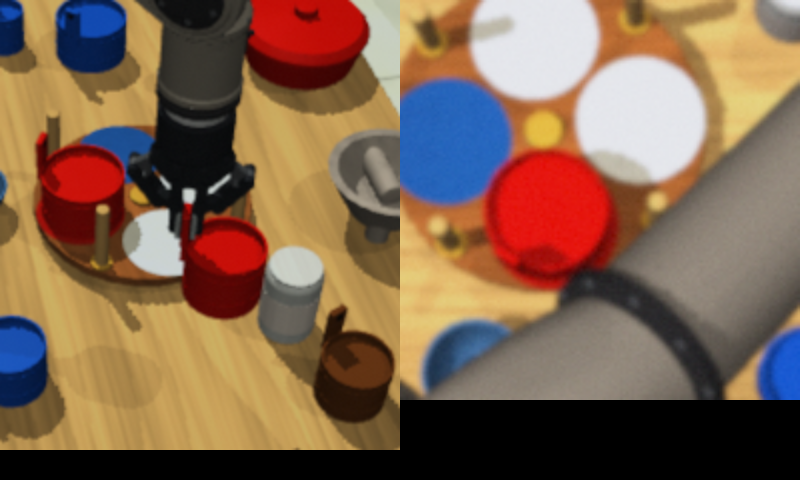

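The medium is held at left-crop (225,265) and the large stands upright on the red spot at (80,190). I'll measure its centre again with the spot included in the model.

```bash
sed -i "s/def fit(fs,col,size,x,y,z0=0):/def fit(fs,col,size,x,y,z0=0,spot=None):/; s/mm=model(f,size,\*p\[:3\],z0); t/mm=model(f,size,*p[:3],z0)\n            if spot is not None: mm=mm|disc(f,*spot)\n            t/" h.py
cat >> h.py <<'E'
def disc(f,x,y,R=.06,z=.03):
    m=np.zeros((480,640),np.uint8); q=np.array([px(f,[x+R*np.cos(t),y+R*np.sin(t),z]) for t in np.linspace(0,6.28,40)])
    cv2.fillConvexPoly(m,cv2.convexHull((q*16).astype(np.int32)),1,shift=4); return m
E
python3 - <<'E'
from h import *
np.set_printoptions(precision=4,suppress=True)
fs=[snap('side'),snap('top')]
for sp in [(.4975,-.017),(.501,-.018),(.494,-.0155)]:
    for k in (fs,fs[:1],fs[1:]): print(sp,*fit(k,'red','large',.5,-.0175,.03,sp))
E
```

```text
(0.4975, -0.017) [ 0.5021 -0.0161  2.6977] 0.09410043772367838
(0.4975, -0.017) [ 0.4996 -0.0159  2.6157] 0.0912211868563021
(0.4975, -0.017) [ 0.5039 -0.0162  4.5391] 0.07208121827411162
(0.501, -0.018) [ 0.5021 -0.0161  2.6961] 0.0868956852464326
(0.501, -0.018) [ 0.4998 -0.0154  2.627 ] 0.11014070839398349
(0.501, -0.018) [ 0.5039 -0.0161  2.8747] 0.04649947753396033
(0.494, -0.0155) [ 0.5029 -0.0164  2.704 ] 0.11772433765894197
(0.494, -0.0155) [ 0.5018 -0.0166  2.6701] 0.1139546112988894
(0.494, -0.0155) [ 0.5033 -0.0176  4.5114] 0.10557474099654662
```

Run:
```python
from h import *
plan([.4635,-.0383,.29],210)
```

```text
off [ 0.4525 -0.3444  0.0052] turn [-0.0018 -0.001  -0.5883] rows 5.9 | at [ 0.5453 -0.3106  0.292 ] q7 0.36 w 0.0083 t 12.0
```

Call:
carry_out --offset '[[0.02, -0.02, 0], [0.08, -0.06, 0], [0.16, -0.12, 0], [0.24, -0.18, 0], [0.32, -0.24, 0], [0.39, -0.29, 0], [0.43, -0.33, 0], [0.45, -0.344, 0]]' --turn '[[0, 0, -0.06], [0, 0, -0.14], [0, 0, -0.22], [0, 0, -0.3], [0, 0, -0.38], [0, 0, -0.46], [0, 0, -0.54], [0, 0, -0.588]]'

```text
clock: 12.8
tcp_pos: [0.4621, -0.0371, 0.2927]
orientation: [-1.558, -2.725, 0.001]
contact_force: [0.0, -0.2, -1.6]
grip_width: 0.0084
```

Run:
```python
from h import *
plan([.4635,-.0383,.22],210)
```

```text
off [-0.0037  0.0015  0.1454] turn [-0.0012 -0.0013  0.0054] rows 1.5 | at [ 0.4621 -0.0371  0.2927] q7 0.53 w 0.0084 t 12.8
```

Call:
carry_out --offset '[[-0.003, 0.001, 0.03], [-0.003, 0.001, 0.08], [-0.003, 0.001, 0.12], [-0.003, 0.001, 0.145], [-0.003, 0.001, 0.145]]' --turn '[[0, 0, 0], [0, 0, 0], [0, 0, 0], [0, 0, 0], [0, 0, 0]]'

```text
clock: 13.3
tcp_pos: [0.4636, -0.0413, 0.2194]
orientation: [-1.57, -2.717, 0.005]
contact_force: [-0.2, 0.1, -1.3]
grip_width: 0.0081
```

Run:
```python
from h import *
plan([.4635,-.0383,.131],210)
fs=[snap('side'),snap('top')]
im=np.zeros((450,800,3),np.uint8)
im[:400,:400]=cv2.resize(fs[0]['pixels'][150:280,250:380,::-1],(400,400))
im[:400,400:]=cv2.resize(fs[1]['pixels'][150:290,240:380,::-1],(400,400)); cv2.imwrite('pics/s5.png',im)
```

```text
off [0.0051 0.0037 0.1768] turn [-0.0029 -0.0009 -0.0006] rows 1.8 | at [ 0.4636 -0.0413  0.2194] q7 0.6 w 0.0081 t 13.3
```

View pics/s5.png

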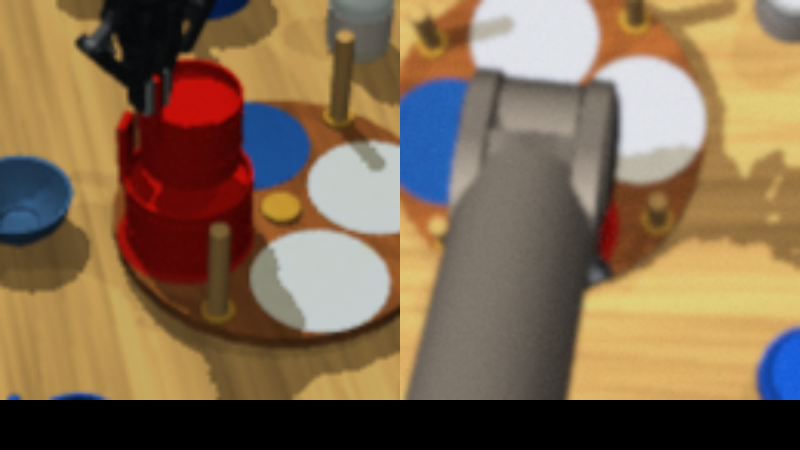

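The medium hangs centred above the large, at left crop (190,120). Lower it into the large.

Call:
carry_out --offset '[[0.004, 0.002, 0.03], [0.004, 0.002, 0.06], [0.004, 0.002, 0.09], [0.004, 0.002, 0.12], [0.004, 0.002, 0.145], [0.004, 0.002, 0.165], [0.004, 0.002, 0.176], [0.004, 0.002, 0.176]]' --turn '[[0, 0, 0], [0, 0, 0], [0, 0, 0], [0, 0, 0], [0, 0, 0], [0, 0, 0], [0, 0, 0], [0, 0, 0]]'

```text
clock: 14.2
tcp_pos: [0.4648, -0.039, 0.133]
orientation: [-1.571, -2.72, 0.001]
contact_force: [-0.6, 0.4, -1.4]
grip_width: 0.0082
```

Call:
carry_out --offset '[[0, 0, 0.002], [0, 0, 0.002], [0, 0, 0.002]]' --turn '[[0, 0, 0], [0, 0, 0], [0, 0, 0]]'

```text
clock: 14.5
tcp_pos: [0.4653, -0.039, 0.1327]
orientation: [1.571, 2.72, 0.001]
contact_force: [0.9, -0.0, -0.2]
grip_width: 0.008
```

Call:
carry_out --offset '[[0, 0, 0.004], [0, 0, 0.004], [0, 0, 0.004], [0, 0, 0.004]]' --turn '[[0, 0, 0], [0, 0, 0], [0, 0, 0], [0, 0, 0]]' --hand 0.72

```text
clock: 14.9
tcp_pos: [0.465, -0.039, 0.1304]
orientation: [1.572, 2.72, 0.0]
contact_force: [0.5, 0.0, -0.2]
grip_width: 0.0236
```

Call:
carry_out --offset '[[0, 0, -0.04], [0, 0, -0.1], [0, 0, -0.2], [0, 0, -0.28], [0, 0, -0.28]]' --turn '[[0, 0, 0], [0, 0, 0], [0, 0, 0], [0, 0, 0], [0, 0, 0]]'

```text
clock: 15.4
tcp_pos: [0.4681, -0.0393, 0.2755]
orientation: [1.569, 2.714, 0.011]
contact_force: [0.4, -0.2, -0.4]
grip_width: 0.024
```

Run:
```python
from h import *
np.set_printoptions(precision=4,suppress=True)
a=np.radians(141.7); ax=np.array([.587,-.0063]); P=ax+.135*np.array([np.cos(a),np.sin(a)]); print(P)
plan([*P,.27],141.7+90); plan([.46,.12,.27],141.7+90)
fs=[snap('side'),snap('top')]
for f in fs: print(px(f,[*P,.13]),px(f,[*ax,.03]))
im=np.zeros((480,800,3),np.uint8)
im[:400,:400]=cv2.resize(fs[0]['pixels'][150:280,250:380,::-1],(400,400))
im[:400,400:]=cv2.resize(fs[1]['pixels'][150:290,240:380,::-1],(400,400)); cv2.imwrite('pics/s6.png',im)
```

```text
[0.4811 0.0774]
off [0.1893 0.1388 0.0118] turn [ 0.0059  0.0031 -0.2532] rows 2.5 | at [ 0.4681 -0.0393  0.2755] q7 0.55 w 0.024 t 15.4
off [0.2842 0.1448 0.0116] turn [ 0.0059  0.0031 -0.2532] rows 3.2 | at [ 0.4681 -0.0393  0.2755] q7 0.55 w 0.024 t 15.4
[296.5855 175.7433] [340.963  218.2442]
[251.9989 229.1248] [289.9351 196.56  ]
```

View pics/s6.png

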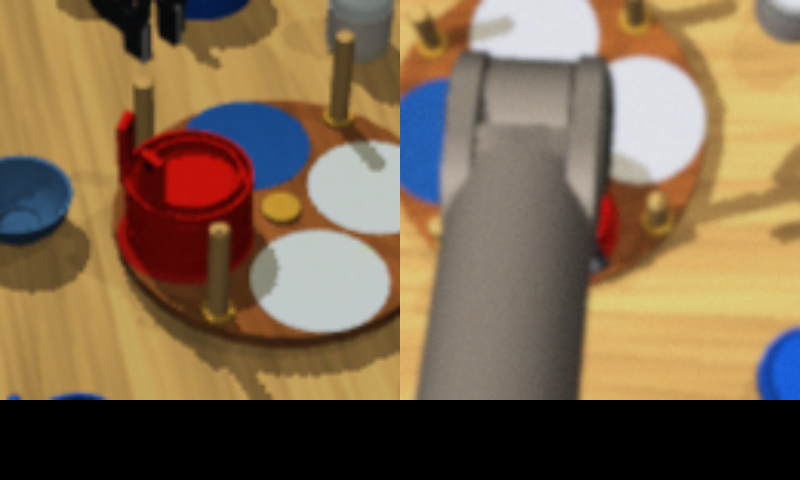

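The red medium is nested flush in the large, at left crop (190,175). Post0's predicted pixel matches too. Next: straddle post0 and swing it along the arc.

Call:
carry_out --offset '[[0.19, 0.139, 0.01], [0.19, 0.139, 0.01], [0.19, 0.139, 0.01], [0.19, 0.139, 0.01], [0.19, 0.139, 0.01], [0.19, 0.139, 0.01]]' --turn '[[0, 0, -0.253], [0, 0, -0.253], [0, 0, -0.253], [0, 0, -0.253], [0, 0, -0.253], [0, 0, -0.253]]' --hand 0.63

```text
clock: 16.1
tcp_pos: [0.4773, 0.0763, 0.2647]
orientation: [-1.035, -2.965, 0.002]
contact_force: [-0.2, -1.0, -1.0]
grip_width: 0.0314
```

Run:
```python
from h import *
plan([.4811,.0774,.15],51.7)
```

```text
off [-0.0047  0.0069  0.2293] turn [-0.0011 -0.0003 -0.0023] rows 2.3 | at [0.4773 0.0763 0.2647] q7 0.69 w 0.0314 t 16.1
```

Call:
carry_out --offset '[[-0.004, 0.006, 0.08], [-0.004, 0.006, 0.16], [-0.004, 0.006, 0.22], [-0.004, 0.006, 0.22], [-0.004, 0.006, 0.22]]' --turn '[[0, 0, 0], [0, 0, 0], [0, 0, 0], [0, 0, 0], [0, 0, 0]]'

```text
clock: 16.6
tcp_pos: [0.4813, 0.0779, 0.1558]
orientation: [-1.034, -2.966, 0.001]
contact_force: [0.1, 0.0, 1.2]
grip_width: 0.0316
```

```bash
cat >> h.py <<'E'
def arc(a0,a1,n,ax,z,y0,y1,R=.135):
    o=r.get_obs(); print(o['tcp_pos'],o['joints'][6],o['contact_force'].round(1))
    for i in range(1,n+1):
        s=i/n; a=np.radians(a0+(a1-a0)*s); d,v=plan([ax[0]+R*np.cos(a),ax[1]+R*np.sin(a),z],y0+(y1-y0)*s,o,show=False)
        print(d.round(3).tolist(),v.round(3).tolist())
E
python3 - <<'E'
from h import *
plan([.4811,.0774,.112],51.7)
E
```

```text
off [-0.0004 -0.0009  0.0876] turn [-0.0006  0.     -0.0016] rows 0.9 | at [0.4813 0.0779 0.1558] q7 0.79 w 0.0316 t 16.6
```

Call:
carry_out --offset '[[0, 0, 0.04], [0, 0, 0.07], [0, 0, 0.088], [0, 0, 0.088]]' --turn '[[0, 0, 0], [0, 0, 0], [0, 0, 0], [0, 0, 0]]'

```text
clock: 17.0
tcp_pos: [0.4815, 0.079, 0.1119]
orientation: [1.031, 2.967, 0.001]
contact_force: [-0.2, 0.0, 0.4]
grip_width: 0.0316
```

```bash
python3 - <<'E'
s=open('h.py').read()
s=s.replace("d,v=plan([ax[0]","d,_=plan([ax[0]").replace("y0+(y1-y0)*s,o,show=False)","y0,o,show=False); v=np.array([0,0,-np.radians((y1-y0)*s)/1.5])")
open('h.py','w').write(s)
E
python3 - <<'E'
from h import *
arc(141.7,166,8,(.587,-.0063),.112,51.7,72)
E
```

```text
[0.48154062 0.07897766 0.11187884] 0.8394788101619236 [-0.2  0.   0.4]
[-0.002, -0.017, -0.0] [0.0, 0.0, -0.03]
[-0.003, -0.032, -0.0] [0.0, 0.0, -0.059]
[-0.005, -0.046, -0.0] [0.0, 0.0, -0.089]
[-0.007, -0.06, -0.0] [0.0, 0.0, -0.118]
[-0.011, -0.074, -0.0] [0.0, 0.0, -0.148]
[-0.015, -0.088, -0.0] [0.0, 0.0, -0.177]
[-0.02, -0.101, -0.0] [0.0, 0.0, -0.207]
[-0.025, -0.114, -0.0] [0.0, 0.0, -0.236]
```

Call:
carry_out --offset '[[-0.002, -0.017, 0], [-0.003, -0.032, 0], [-0.005, -0.046, 0], [-0.007, -0.06, 0], [-0.011, -0.074, 0], [-0.015, -0.088, 0], [-0.02, -0.101, 0], [-0.025, -0.114, 0]]' --turn '[[0, 0, -0.03], [0, 0, -0.06], [0, 0, -0.09], [0, 0, -0.12], [0, 0, -0.15], [0, 0, -0.18], [0, 0, -0.21], [0, 0, -0.236]]'

```text
clock: 17.8
tcp_pos: [0.4564, 0.0277, 0.1128]
orientation: [0.487, 3.102, 0.003]
contact_force: [-0.4, 4.0, 0.6]
grip_width: 0.0315
```

Run:
```python
from h import *
arc(166,190,8,(.587,-.0063),.112,72,92)
```

```text
[0.45636912 0.02768378 0.11284596] 1.2348100320948356 [-0.4  4.   0.6]
[-0.001, -0.017, 0.002] [0.0, 0.0, -0.029]
[-0.004, -0.031, 0.002] [0.0, 0.0, -0.058]
[-0.006, -0.045, 0.002] [0.0, 0.0, -0.087]
[-0.01, -0.058, 0.002] [0.0, 0.0, -0.116]
[-0.014, -0.072, 0.002] [0.0, 0.0, -0.145]
[-0.019, -0.085, 0.002] [0.0, 0.0, -0.175]
[-0.025, -0.098, 0.001] [0.0, 0.0, -0.204]
[-0.031, -0.111, 0.001] [0.0, 0.0, -0.233]
```

Call:
carry_out --offset '[[-0.001, -0.017, 0], [-0.004, -0.031, 0], [-0.006, -0.045, 0], [-0.01, -0.058, 0], [-0.014, -0.072, 0], [-0.019, -0.085, 0], [-0.025, -0.098, 0], [-0.031, -0.111, 0]]' --turn '[[0, 0, -0.03], [0, 0, -0.06], [0, 0, -0.09], [0, 0, -0.116], [0, 0, -0.145], [0, 0, -0.175], [0, 0, -0.204], [0, 0, -0.233]]'

```text
clock: 18.6
tcp_pos: [0.4538, -0.031, 0.1127]
orientation: [-0.058, 3.14, 0.001]
contact_force: [0.1, 1.1, 0.4]
grip_width: 0.0317
```

Run:
```python
from h import *
arc(190,212,8,(.587,-.0063),.112,92,110)
```

```text
[ 0.45384079 -0.03095395  0.11270796] 1.671791875919296 [0.1 1.1 0.4]
[-0.003, -0.01, 0.001] [0.0, 0.0, -0.026]
[-0.005, -0.023, 0.001] [0.0, 0.0, -0.052]
[-0.009, -0.036, 0.001] [0.0, 0.0, -0.079]
[-0.012, -0.048, 0.001] [0.0, 0.0, -0.105]
[-0.017, -0.06, 0.001] [0.0, 0.0, -0.131]
[-0.022, -0.072, 0.001] [0.0, 0.0, -0.157]
[-0.028, -0.084, 0.001] [0.0, 0.0, -0.183]
[-0.034, -0.095, 0.001] [0.0, 0.0, -0.209]
```

Call:
carry_out --offset '[[-0.003, -0.01, 0], [-0.005, -0.023, 0], [-0.009, -0.036, 0], [-0.012, -0.048, 0], [-0.017, -0.06, 0], [-0.022, -0.072, 0], [-0.028, -0.084, 0], [-0.034, -0.095, 0]]' --turn '[[0, 0, -0.026], [0, 0, -0.052], [0, 0, -0.079], [0, 0, -0.105], [0, 0, -0.131], [0, 0, -0.157], [0, 0, -0.183], [0, 0, -0.209]]'

```text
clock: 19.4
tcp_pos: [0.4734, -0.0788, 0.1131]
orientation: [-0.545, 3.091, -0.002]
contact_force: [0.8, -0.4, -0.4]
grip_width: 0.0315
```

Run:
```python
from h import *
arc(212,231.7,8,(.587,-.0063),.112,110,126)
```

```text
[ 0.47342582 -0.07876686  0.11305676] 2.058170505916622 [ 0.8 -0.4 -0.4]
[-0.002, -0.009, 0.002] [0.0, 0.0, -0.023]
[-0.005, -0.02, 0.002] [0.0, 0.0, -0.047]
[-0.008, -0.031, 0.002] [0.0, 0.0, -0.07]
[-0.012, -0.042, 0.002] [0.0, 0.0, -0.093]
[-0.017, -0.053, 0.002] [0.0, 0.0, -0.116]
[-0.022, -0.063, 0.002] [0.0, 0.0, -0.14]
[-0.027, -0.073, 0.002] [0.0, 0.0, -0.163]
[-0.033, -0.083, 0.002] [0.0, 0.0, -0.186]
```

Call:
carry_out --offset '[[-0.002, -0.009, 0], [-0.005, -0.02, 0], [-0.008, -0.031, 0], [-0.012, -0.042, 0], [-0.017, -0.053, 0], [-0.022, -0.063, 0], [-0.027, -0.073, 0], [-0.033, -0.083, 0]]' --turn '[[0, 0, -0.023], [0, 0, -0.047], [0, 0, -0.07], [0, 0, -0.093], [0, 0, -0.116], [0, 0, -0.14], [0, 0, -0.163], [0, 0, -0.186]]'

```text
clock: 20.2
tcp_pos: [0.5027, -0.1119, 0.113]
orientation: [-0.97, 2.986, -0.002]
contact_force: [1.2, -0.3, 0.8]
grip_width: 0.0319
```

Call:
carry_out --offset '[[0, 0, 0], [0, 0, 0], [0, 0, 0], [0, 0, -0.06], [0, 0, -0.14], [0, 0, -0.24], [0, 0, -0.3], [0, 0, -0.3]]' --turn '[[0, 0, 0], [0, 0, 0], [0, 0, 0], [0, 0, 0], [0, 0, 0], [0, 0, 0], [0, 0, 0], [0, 0, 0]]'

```text
clock: 21.0
tcp_pos: [0.5041, -0.1115, 0.2663]
orientation: [-0.967, 2.98, -0.005]
contact_force: [0.1, 0.1, 0.8]
grip_width: 0.0315
```

Run:
```python
from h import *
np.set_printoptions(precision=4,suppress=True)
o=r.get_obs(); print(o['tcp_pos'],o['joints'][6])
fs=[snap('side'),snap('top')]
ax=(.587,-.0063)
for f in fs: 
  for a in (186.7,276.7): print(a,px(f,[ax[0]+.09*np.cos(np.radians(a)),ax[1]+.09*np.sin(np.radians(a)),.03]))
im=np.zeros((400,800,3),np.uint8)
im[:400,:400]=cv2.resize(fs[0]['pixels'][150:280,270:400,::-1],(400,400))
im[:400,400:]=cv2.resize(fs[1]['pixels'][140:280,230:370,::-1],(400,400)); cv2.imwrite('pics/s7.png',im)
print(fit(fs,'blue','large',.5938,.3575),fit(fs,'blue','medium',.367,-.249),fit(fs,'blue','small',.466,.4047))
```

```text
[ 0.5041 -0.1115  0.2663] 2.3306245837711006
186.7 [309.73   225.6337]
276.7 [353.0106 241.1038]
186.7 [292.8389 229.8895]
276.7 [323.7161 193.3597]
(array([0.5959, 0.3549, 3.64  ]), np.float64(0.5728045325779036)) (array([ 0.3664, -0.2481,  3.1599]), np.float64(0.12583051588703303)) (array([0.4665, 0.4047, 2.3167]), np.float64(0.22689902666681883))
```

View pics/s7.png

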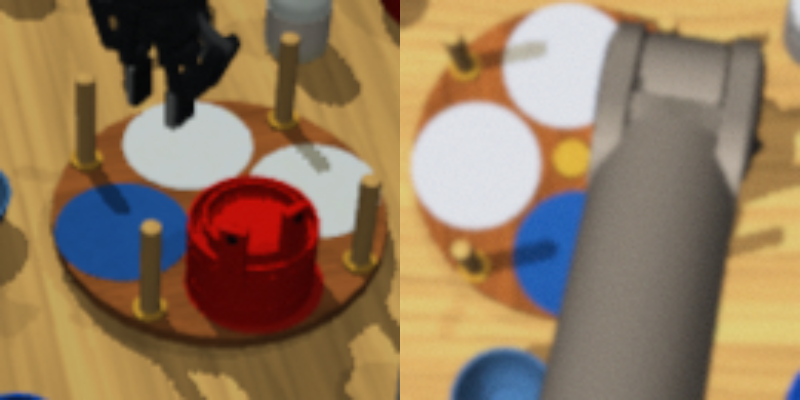

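One click done: blue spot is in front (left crop (120,230)) and the red set is still nested at (252,240). On to the blue large.

Run:
```python
from h import *
plan([.5595,.3126,.22],52.6)
```

```text
off [-0.5911  0.6178  0.084 ] turn [0.     0.001  0.8536] rows 8.6 | at [ 0.5016 -0.111   0.2619] q7 2.33 w 0.0313 t 21.1
```

Call:
carry_out --offset '[[-0.59, 0.62, 0.08], [-0.59, 0.62, 0.08], [-0.59, 0.62, 0.08], [-0.59, 0.62, 0.08], [-0.59, 0.62, 0.08], [-0.59, 0.62, 0.08], [-0.59, 0.62, 0.08], [-0.59, 0.62, 0.08]]' --turn '[[0, 0, 0.854], [0, 0, 0.854], [0, 0, 0.854], [0, 0, 0.854], [0, 0, 0.854], [0, 0, 0.854], [0, 0, 0.854], [0, 0, 0.854]]' --hand 0.5

```text
clock: 21.9
tcp_pos: [0.5502, 0.2601, 0.2243]
orientation: [-0.782, -3.04, 0.004]
contact_force: [0.1, 0.1, 0.4]
grip_width: 0.0425
```

Run:
```python
from h import *
np.set_printoptions(precision=4,suppress=True)
fs=[snap('side'),snap('top')]
for k in (fs,fs[:1],fs[1:]): print(fit(k,'blue','large',.5938,.3575))
plan([.5595,.3126,.19],52.6)
cv2.imwrite('pics/s8.png',np.hstack([cv2.resize(fs[0]['pixels'][80:210,250:380,::-1],(400,400)),cv2.resize(fs[1]['pixels'][120:260,90:230,::-1],(400,400))]))
```

```text
(array([0.594 , 0.3582, 3.8988]), np.float64(0.5298086289080512))
(array([0.5939, 0.3579, 3.953 ]), np.float64(0.10866141732283463))
(array([0.6047, 0.3373, 4.425 ]), np.float64(0.950997150997151))
off [0.0221 0.0898 0.0668] turn [-0.0005 -0.003   0.1081] rows 1.1 | at [0.5482 0.2677 0.2234] q7 0.58 w 0.0427 t 22.0
```

View pics/s8.png

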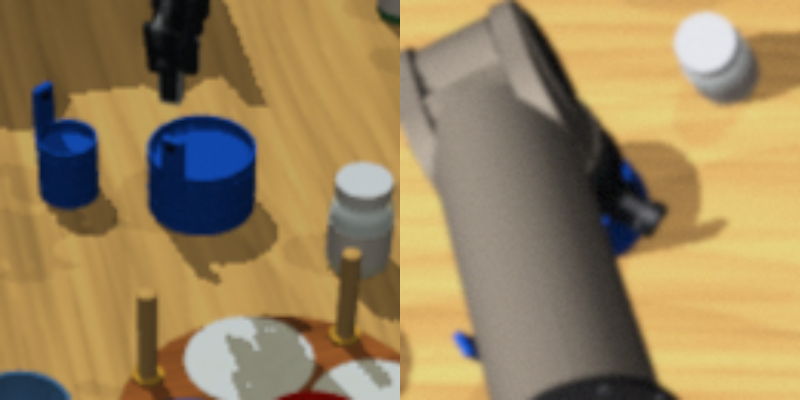

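Run:
```python
from h import *
f=snap('side')
for th in (3.9,4.0,4.1,4.2,4.3):
    q=grip('large',(.5939,.3577,th),.115)[0]; u=px(f,q); v=px(f,[q[0],q[1],.07]); print(th,q,((u-[250,80])/.325).round(),((v-[250,80])/.325).round())
p=f['pixels'][118:150,296:322].astype(int); print(p[::2,:,2])
```

```text
3.9 [0.55288482 0.31884121 0.115     ] [169. 137.] [169. 174.]
4.0 [0.55696914 0.31494066 0.115     ] [174. 139.] [174. 176.]
4.1 [0.56142245 0.31146734 0.115     ] [179. 140.] [179. 178.]
4.2 [0.56620026 0.30845597 0.115     ] [184. 141.] [184. 179.]
4.3 [0.57125485 0.30593662 0.115     ] [190. 142.] [190. 180.]
[[ 89  91  91  88  86  85  86  87  90 101 103 108 109 105 102 102 102  91
   86  86  86  86  97 116 114 109]
 [ 89  89  90  91  87  98 107 109  99  76  59  62  65  65  73  86  91  80
   76  75  74  73  76  79  74  70]
 [ 90  89  90 102 117 105  71  58  65  68  85 104 101  98 100 121 130 131
  131 131 131 130 132 131 131 125]
 [ 92  89 114 123  82  58  95 152 165 148 137 156 168 169 169 169 169 169
  169 169 169 169 169 168 169 169]
 [ 88 109 122  88  77  95  85  67  67  99 134 148 152 133 153 170 169 169
  169 169 169 169 170 169 168 169]
 [ 87 119 122 101  98 149 119  59  29   8  32  62  69  76 144 169 169 169
  169 169 169 169 169 169 169 169]
 [ 85  85 132 130 153 170 118  71  70  63  66  71  66  75 144 169 169 170
  170 169 170 170 170 169 170 170]
 [ 78  91  77 104 156 
[... 259 characters left out ...]
70 171 171
  170 170 169 170 169 170 170 169]
 [ 73  71  64  61  61  63  69  70  70  64  65  75  72  74  94 118 123 136
  142 141 142 142 140 129 109 102]
 [ 74  85  72  61  61  63  68  70  71  71  70  70  67  65  68  77  74  71
   72  71  72  71  69  68  75  73]
 [ 75  83  72  60  62  63  66  67  69  68  70  70  68  65  69  71  74  72
   71  70  69  69  72  71  67  66]
 [ 76  75  72  70  65  64  65  67  67  69  70  70  70  72  72  71  72  71
   71  71  71  71  71  70  69  68]
 [ 78  75  65  60  71  68  66  68  69  68  71  70  71  71  71  71  72  72
   72  72  71  71  69  69  68  68]
 [ 78  78  71  62  62  64  65  71  72  73  72  72  71  71  71  71  72  71
   71  71  71  71  70  70  68  67]]
```

Run:
```python
from h import *
plan([.5563,.3157,.19],228);
```

```text
off [0.0362 0.0998 0.0671] turn [-0.0021 -0.0019  0.1619] rows 1.6 | at [0.5489 0.2632 0.2236] q7 0.59 w 0.0427 t 22.05
```

Call:
carry_out --offset '[[0.036, 0.1, 0.067], [0.036, 0.1, 0.067], [0.036, 0.1, 0.067], [0.036, 0.1, 0.067], [0.036, 0.1, 0.067]]' --turn '[[0, 0, 0.162], [0, 0, 0.162], [0, 0, 0.162], [0, 0, 0.162], [0, 0, 0.162]]'

```text
clock: 22.55
tcp_pos: [0.56, 0.3089, 0.1935]
orientation: [1.137, 2.928, -0.001]
contact_force: [0.2, 0.4, 1.0]
grip_width: 0.043
```

Run:
```python
from h import *
plan([.5563,.3157,.092],228);
```

```text
off [0.0148 0.0052 0.2029] turn [-0.0001  0.0006 -0.0051] rows 2.0 | at [0.56   0.3089 0.1935] q7 0.31 w 0.043 t 22.55
```

Call:
carry_out --offset '[[0.013, 0.005, 0.06], [0.013, 0.005, 0.12], [0.013, 0.005, 0.17], [0.013, 0.005, 0.2], [0.013, 0.005, 0.203], [0.013, 0.005, 0.203]]' --turn '[[0, 0, 0], [0, 0, 0], [0, 0, 0], [0, 0, 0], [0, 0, 0], [0, 0, 0]]'

```text
clock: 23.15
tcp_pos: [0.5568, 0.317, 0.0923]
orientation: [1.137, 2.928, 0.001]
contact_force: [0.2, 0.6, 1.3]
grip_width: 0.0426
```

Call:
carry_out --offset '[[0, 0, 0], [0, 0, 0], [0, 0, 0], [0, 0, 0], [0, 0, 0], [0, 0, 0]]' --turn '[[0, 0, 0], [0, 0, 0], [0, 0, 0], [0, 0, 0], [0, 0, 0], [0, 0, 0]]' --hand 1

```text
clock: 23.75
tcp_pos: [0.5568, 0.3176, 0.0928]
orientation: [1.136, 2.928, 0.002]
contact_force: [-1.1, -1.2, 5.8]
grip_width: 0.0086
```

Call:
carry_out --offset '[[0, 0, -0.04], [0, 0, -0.1], [0, 0, -0.18], [0, 0, -0.26], [0, 0, -0.34], [0, 0, -0.38], [0, 0, -0.4], [0, 0, -0.4]]' --turn '[[0, 0, 0], [0, 0, 0], [0, 0, 0], [0, 0, 0], [0, 0, 0], [0, 0, 0], [0, 0, 0], [0, 0, 0]]'

```text
clock: 24.55
tcp_pos: [0.5564, 0.3177, 0.2924]
orientation: [1.136, 2.928, 0.002]
contact_force: [0.2, -0.2, -2.5]
grip_width: 0.0084
```

Run:
```python
from h import *
np.set_printoptions(precision=4,suppress=True)
plan([.4975-.0565,-.017,.29],180); plan([.47,.16,.29],30)
fs=[snap('side'),snap('top')]
print(fit(fs[:1],'blue','large',.5939,.3577,.2))
print(fit(fs[:1],'blue','small',.466,.405))
```

```text
off [-0.2809 -0.65    0.0038] turn [ 0.0012 -0.0003  0.5539] rows 7.1 | at [0.5564 0.3177 0.2924] q7 0.28 w 0.0084 t 24.55
off [-0.085  -0.3494  0.0043] turn [0.0012 0.     0.2048] rows 3.6 | at [0.5564 0.3177 0.2924] q7 0.28 w 0.0084 t 24.55
(array([0.5947, 0.3654, 4.2616]), np.float64(0.18281036834924969))
(array([0.4664, 0.407 , 2.4041]), np.float64(0.1884272997032641))
```

Call:
carry_out --offset '[[-0.01, -0.03, 0], [-0.05, -0.11, 0], [-0.09, -0.2, 0], [-0.13, -0.3, 0], [-0.17, -0.4, 0], [-0.21, -0.49, 0], [-0.25, -0.57, 0], [-0.27, -0.63, 0]]' --turn '[[0, 0, 0.05], [0, 0, 0.12], [0, 0, 0.2], [0, 0, 0.28], [0, 0, 0.36], [0, 0, 0.44], [0, 0, 0.51], [0, 0, 0.554]]'

```text
clock: 25.45
tcp_pos: [0.4412, -0.0097, 0.2899]
orientation: [-2.229, -2.212, 0.005]
contact_force: [0.6, 0.5, -1.7]
grip_width: 0.0084
```

Run:
```python
from h import *
plan([.441,-.017,.16],180)
```

```text
off [-0.0142  0.0006  0.2598] turn [-0.0021  0.0008 -0.005 ] rows 2.6 | at [ 0.4412 -0.0097  0.2899] q7 -0.11 w 0.0084 t 25.45
```

Call:
carry_out --offset '[[-0.012, 0, 0.04], [-0.012, 0, 0.1], [-0.012, 0, 0.17], [-0.012, 0, 0.23], [-0.012, 0, 0.26], [-0.012, 0, 0.26], [-0.012, 0, 0.26]]' --turn '[[0, 0, 0], [0, 0, 0], [0, 0, 0], [0, 0, 0], [0, 0, 0], [0, 0, 0], [0, 0, 0]]'

```text
clock: 26.15
tcp_pos: [0.4428, -0.0123, 0.161]
orientation: [-2.221, -2.22, 0.003]
contact_force: [1.7, -0.2, -2.0]
grip_width: 0.0083
```

Run:
```python
from h import *
plan([.441,-.017,.1245],180)
```

```text
off [-0.0093 -0.0035  0.073 ] turn [-0.0013  0.0005 -0.0003] rows 0.7 | at [ 0.4428 -0.0123  0.161 ] q7 0.04 w 0.0083 t 26.15
```

Call:
carry_out --offset '[[-0.008, -0.003, 0.02], [-0.008, -0.003, 0.04], [-0.008, -0.003, 0.06], [-0.008, -0.003, 0.07], [-0.008, -0.003, 0.073], [-0.008, -0.003, 0.073]]' --turn '[[0, 0, 0], [0, 0, 0], [0, 0, 0], [0, 0, 0], [0, 0, 0], [0, 0, 0]]'

```text
clock: 26.75
tcp_pos: [0.4419, -0.0162, 0.1248]
orientation: [-2.222, -2.221, 0.001]
contact_force: [-0.4, 0.3, -1.9]
grip_width: 0.0085
```

Call:
carry_out --offset '[[0, 0, 0.004], [0, 0, 0.004], [0, 0, 0.004], [0, 0, 0.004]]' --turn '[[0, 0, 0], [0, 0, 0], [0, 0, 0], [0, 0, 0]]'

```text
clock: 27.15
tcp_pos: [0.442, -0.0161, 0.1232]
orientation: [2.222, 2.221, 0.001]
contact_force: [-0.2, -0.4, -1.3]
grip_width: 0.0082
```

Call:
carry_out --offset '[[0, 0, 0], [0, 0, 0], [0, 0, 0]]' --turn '[[0, 0, 0], [0, 0, 0], [0, 0, 0]]' --hand 0.7

```text
clock: 27.45
tcp_pos: [0.4422, -0.0161, 0.1232]
orientation: [2.222, 2.221, 0.001]
contact_force: [0.1, -0.1, 0.0]
grip_width: 0.0255
```

Call:
carry_out --offset '[[0, 0, -0.04], [0, 0, -0.1], [0, 0, -0.18], [0, 0, -0.2], [0, 0, -0.2]]' --turn '[[0, 0, 0], [0, 0, 0], [0, 0, 0], [0, 0, 0], [0, 0, 0]]'

```text
clock: 27.95
tcp_pos: [0.4431, -0.0159, 0.2245]
orientation: [2.22, 2.22, 0.006]
contact_force: [-0.3, 0.4, -0.2]
grip_width: 0.0255
```

Run:
```python
from h import *
np.set_printoptions(precision=4,suppress=True)
fs=[snap('side'),snap('top')]
for k in (fs,fs[:1]):
  print(fit(k,'blue','medium',.367,-.249))
  print(fit(k,'blue','large',.4975,-.017,.03,(.4975,-.017)))
plan([.323,-.2556,.25],190)
```

```text
(array([ 0.3667, -0.2483,  3.1606]), np.float64(0.1264809751651857))
(array([ 0.4965, -0.0186,  3.5757]), np.float64(0.45445569276761577))
(array([ 0.3623, -0.2475,  3.9404]), np.float64(0.08865710560625817))
(array([ 0.4963, -0.0178,  3.586 ]), np.float64(0.16184074457083764))
off [-0.4792 -0.2368 -0.0555] turn [-0.0006 -0.0001 -0.1164] rows 5.4 | at [ 0.4414 -0.016   0.2222] q7 -0.03 w 0.0254 t 28.05
```

Run:
```python
from h import *
fs=[snap('side'),snap('top')]
for th in (2.9,3.1,3.3,3.5,3.7):
    q=grip('medium',(.3665,-.2485,th),.114)[0]; print(th,q,px(fs[0],q).round(1),px(fs[1],q).round(1))
c=[cv2.resize(f['pixels'][a:a+60,b:b+60,::-1],(400,400),interpolation=0) for f,a,b in((fs[0],265,245),(fs[1],250,350))]
cv2.imwrite('pics/s9.png',np.hstack(c))
```

```text
2.9 [ 0.32329236 -0.2378534   0.114     ] [255.5 278.1] [378.9 296.7]
3.1 [ 0.32203849 -0.24664966  0.114     ] [255.5 281.1] [382.5 297.3]
3.3 [ 0.32255715 -0.25551968  0.114     ] [256.3 284. ] [386.2 297.1]
3.5 [ 0.32482768 -0.26410985  0.114     ] [257.9 286.7] [389.7 296.3]
3.7 [ 0.32875955 -0.27207771  0.114     ] [260.1 289.1] [393.  294.7]
```

View pics/s9.png

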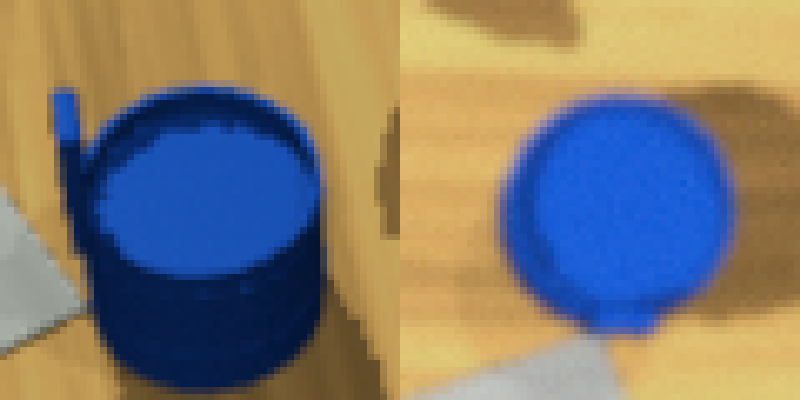

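Top crop: the blue medium's grip is at (630,325), so theta ≈ 3.2. It sits close in at r≈0.41, so I'll test the reach above it.

Call:
carry_out --offset '[[-0.05, 0, -0.05], [-0.2, -0.09, -0.05], [-0.35, -0.17, -0.05], [-0.47, -0.237, -0.05], [-0.47, -0.237, -0.03], [-0.47, -0.237, 0], [-0.47, -0.237, 0.04], [-0.47, -0.237, 0.04]]' --turn '[[0, 0, -0.02], [0, 0, -0.05], [0, 0, -0.08], [0, 0, -0.08], [0, 0, -0.08], [0, 0, -0.08], [0, 0, -0.08], [0, 0, -0.08]]' --hand 0.55

```text
clock: 28.95
tcp_pos: [0.3206, -0.2509, 0.2005]
orientation: [-2.085, -2.343, 0.005]
contact_force: [-0.0, -0.2, -0.6]
grip_width: 0.0384
```

Run:
```python
from h import *
plan([.3221,-.2511,.092],183.3); o=r.get_obs(); print(o['joints'])
```

```text
off [-0.0011  0.0043  0.2169] turn [-0.0042 -0.0011  0.0392] rows 2.2 | at [ 0.3206 -0.2509  0.2005] q7 0.73 w 0.0384 t 28.95
[-0.21007441  0.08836267  0.77677173  2.23969015 -0.07936819  0.84633421
  0.73414764]
```

Call:
carry_out --offset '[[0, 0.004, 0.06], [0, 0.004, 0.12], [0, 0.004, 0.17], [0, 0.004, 0.2], [0, 0.004, 0.216], [0, 0.004, 0.216]]' --turn '[[0, 0, 0.039], [0, 0, 0.039], [0, 0, 0.039], [0, 0, 0.039], [0, 0, 0.039], [0, 0, 0.039]]'

```text
clock: 29.55
tcp_pos: [0.3253, -0.2501, 0.0944]
orientation: [-2.15, -2.288, 0.001]
contact_force: [0.2, -0.5, -0.0]
grip_width: 0.0389
```

Run:
```python
from h import *
plan([.3221,-.2511,.092],183.3); o=r.get_obs(); print(o['joints'],o['contact_force'])
```

```text
off [-0.0015 -0.0065  0.0049] turn [-0.0012 -0.0007  0.0032] rows 0.1 | at [ 0.3253 -0.2501  0.0944] q7 0.97 w 0.0389 t 29.55
[-0.05023642  0.34471531  0.65718646  2.32243379 -0.38635955  0.57884418
  0.96894269] [ 0.19254083 -0.46194509 -0.00868996]
```

Reachable. Grip and lift.

Call:
carry_out --offset '[[0, -0.005, 0.002], [0, -0.005, 0.002], [0, -0.005, 0.002], [0, -0.005, 0.002], [0, -0.005, 0.002], [0, -0.005, 0.002], [0, -0.005, 0.002]]' --turn '[[0, 0, 0], [0, 0, 0], [0, 0, 0], [0, 0, 0], [0, 0, 0], [0, 0, 0], [0, 0, 0]]' --hand 1

```text
clock: 30.25
tcp_pos: [0.3229, -0.251, 0.094]
orientation: [2.152, 2.288, 0.0]
contact_force: [-0.8, -0.1, 0.1]
grip_width: -0.0
```

Call:
carry_out --offset '[[0, 0, -0.04], [0, 0, -0.1], [0, 0, -0.18], [0, 0, -0.26], [0, 0, -0.32], [0, 0, -0.36], [0, 0, -0.36], [0, 0, -0.36]]' --turn '[[0, 0, 0], [0, 0, 0], [0, 0, 0], [0, 0, 0], [0, 0, 0], [0, 0, 0], [0, 0, 0], [0, 0, 0]]'

```text
clock: 31.05
tcp_pos: [0.3227, -0.2508, 0.2737]
orientation: [2.152, 2.289, 0.001]
contact_force: [-0.3, -0.5, 0.4]
grip_width: 0.0003
```

Run:
```python
from h import *
np.set_printoptions(precision=4,suppress=True)
fs=[snap('side'),snap('top')]
for k in (fs,fs[:1],fs[1:]):
  print(fit(k,'blue','large',.4975,-.017,.03,(.4975,-.017)))
print(fit(fs[:1],'blue','medium',.365,-.249,.18))
c=np.radians(230); x,y=.498,-.017
plan([x+.0445*np.cos(c),y+.0445*np.sin(c),.275],230); o=r.get_obs(); print(o['joints'])
cv2.imwrite('pics/s10.png',np.hstack([cv2.resize(fs[0]['pixels'][150:300,230:380,::-1],(400,400)),cv2.resize(fs[1]['pixels'][150:290,240:380,::-1],(400,400))]))
```

```text
(array([ 0.4975, -0.0187,  3.4485]), np.float64(0.13560108541468402))
(array([ 0.4963, -0.0178,  3.586 ]), np.float64(0.16184074457083764))
(array([ 0.4976, -0.0185,  2.7521]), np.float64(0.10563765736179531))
(array([ 0.4657, -0.1661,  3.4254]), np.float64(0.14810751508502473))
off [ 0.3804  0.3184 -0.0046] turn [-0.0011 -0.001  -0.5411] rows 5.4 | at [ 0.3221 -0.2507  0.2729] q7 0.52 w 0.0001 t 31.15
[-0.324  -0.0704  0.8186  2.1525  0.0602  1.0401  0.5239]
```

View pics/s10.png

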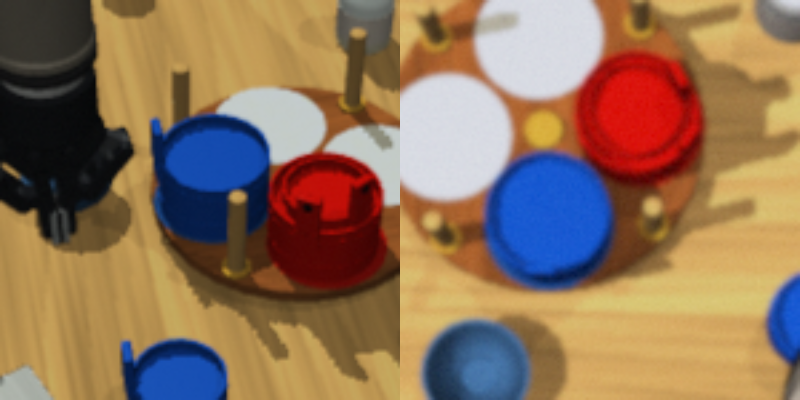

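The grasp missed. The blue medium stands upright but has been shifted (the announced knock), now around side px (297,290). Measure it again.

Run:
```python
from h import *
np.set_printoptions(precision=4,suppress=True)
fs=[snap('side'),snap('top')]
for d in look_for('blue_medium','top')[:4]: print(d['score'],w(fs[1],d['xyz']))
x,y,_=ray(fs[0],297,288,.05); print(x,y)
for k in (fs,fs[:1],fs[1:]): print(fit(k,'blue','medium',x,y))
p,c=fit(fs[:1],'blue','medium',x,y)
u=px(fs[0],[x,y,.05]).astype(int)
g=grip('medium',p,.115)[0]; print(g)
im=[]
for f in fs:
    u=px(f,[x,y,.05]).astype(int); a=cv2.resize(f['pixels'][u[1]-35:u[1]+35,u[0]-35:u[0]+35,::-1],(400,400),interpolation=0)
    m=cv2.resize(model(f,'medium',*p)[u[1]-35:u[1]+35,u[0]-35:u[0]+35],(400,400),interpolation=0); cs,_=cv2.findContours(m,0,1); cv2.drawContours(a,cs,-1,(0,255,255),1); im.append(a)
cv2.imwrite('pics/s11.png',np.hstack(im))
```

```text
0.73 [ 0.4266 -0.2391  0.0608]
0.7 [ 0.4036 -0.6089  0.0612]
0.42013543411882937 -0.23567733658646273
(array([ 0.415 , -0.2556,  3.7389]), np.float64(0.33517728593456236))
(array([ 0.4131, -0.2558,  4.2165]), np.float64(0.09564085881587503))
(array([ 0.4124, -0.2427,  5.7397]), np.float64(0.5821727019498607))
[ 0.3919 -0.295   0.115 ]
```

View pics/s11.png

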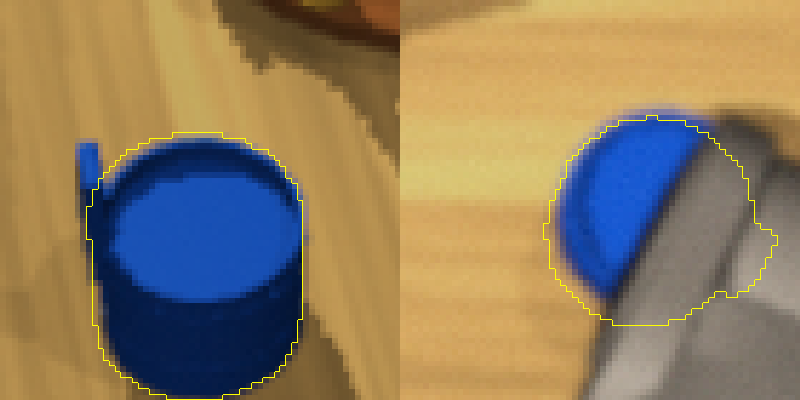

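```bash
cat >> h.py <<'E'
def fit2(f,col,size,x,y,ths,z0=0):
    """single view, multi-start"""
    u=px(f,[x,y,z0+.05]); m=cmask(f,col); n,l,st,ce=cv2.connectedComponentsWithStats(m)
    yy,xx=np.mgrid[:480,:640]; k=np.bincount(l[(np.hypot(xx-u[0],yy-u[1])<30)&(m>0)],minlength=n).argmax(); m=(l==k)
    def cost(p):
        mm=model(f,size,*p,z0)>0; return 1-(mm&m).sum()/(mm|m).sum()
    R=[minimize(cost,(x+a,y+b,t),method='Nelder-Mead',options=dict(initial_simplex=[(x+a,y+b,t),(x+a+.008,y+b,t),(x+a,y+b+.008,t),(x+a,y+b,t+.3)])) for t in ths for a in (-.006,.006) for b in(-.006,.006)]
    b=min(R,key=lambda s:s.fun); return b.x,b.fun
E
python3 - <<'E'
from h import *
np.set_printoptions(precision=4,suppress=True)
f=snap('side')
p,c=fit2(f,'blue','medium',.416,-.25,(2.7,3.1,3.4,3.8)); print(p,c)
g=grip('medium',p)[0]; print(g, px(f,[g[0],g[1],.114]))
plan([g[0],g[1],.19],np.degrees(p[2]))
E
```

```text
[ 0.4151 -0.2548  3.7182] 0.0847568988173456
[ 0.3778 -0.279   0.092 ] [282.0243 288.0306]
off [-0.0629  0.1076  0.1662] turn [-0.0013 -0.0004 -0.3439] rows 3.4 | at [ 0.3224 -0.2509  0.2732] q7 0.52 w 0.0001 t 31.35
```

```bash
sed -i "s/(V>40)/(V>(40 if col=='red' else 22))/; s/(S>140)/(S>(140 if col=='red' else 120))/" h.py
python3 - <<'E'
from h import *
np.set_printoptions(precision=4,suppress=True)
f=snap('side'); print(ray(f,277.4,279,.114))
p,c=fit2(f,'blue','medium',.418,-.246,(2.7,3.1,3.4,3.8)); print(p,c)
g=grip('medium',p)[0]; print(g, px(f,[g[0],g[1],.114]))
plan([g[0],g[1],.19],np.degrees(p[2]))
E
```

```text
[ 0.372  -0.2508  0.114 ]
[ 0.415  -0.2553  3.7255] 0.07944845699277736
[ 0.3778 -0.2798  0.092 ] [282.1134 288.2937]
off [-0.0644  0.1073  0.1666] turn [-0.0011 -0.0003 -0.3487] rows 3.5 | at [ 0.3225 -0.251   0.2734] q7 0.52 w -0.0003 t 31.4
```

Run:
```python
from h import *
plan([.44,-.02,.29],0)
```

```text
off [ 0.4468  0.2627 -0.0337] turn [-0.0011 -0.      0.0406] rows 5.2 | at [ 0.3225 -0.251   0.2734] q7 0.52 w -0.0003 t 31.4
```

Call:
carry_out --offset '[[0.447, 0.263, -0.034], [0.447, 0.263, -0.034], [0.447, 0.263, -0.034], [0.447, 0.263, -0.034], [0.447, 0.263, -0.034], [0.447, 0.263, -0.034], [0.447, 0.263, -0.034]]' --turn '[[0, 0, 0.04], [0, 0, 0.04], [0, 0, 0.04], [0, 0, 0.04], [0, 0, 0.04], [0, 0, 0.04], [0, 0, 0.04]]' --hand 0.5

```text
clock: 32.1
tcp_pos: [0.4409, -0.0184, 0.2905]
orientation: [2.216, 2.227, -0.002]
contact_force: [-0.5, -0.8, -0.3]
grip_width: 0.0429
```

Run:
```python
from h import *
np.set_printoptions(precision=4,suppress=True)
fs=[snap('side'),snap('top')]
for k in (fs,fs[:1],fs[1:]): print(fit(k,'blue','medium',.416,-.247))
p,c=fit(fs,'blue','medium',.416,-.247)
im=[]
for f in fs:
    u=px(f,[.416,-.247,.05]).astype(int); a=cv2.resize(f['pixels'][u[1]-35:u[1]+35,u[0]-35:u[0]+35,::-1],(400,400),interpolation=0)
    m=cv2.resize(model(f,'medium',*p)[u[1]-35:u[1]+35,u[0]-35:u[0]+35],(400,400),interpolation=0); cs,_=cv2.findContours(m,0,1); cv2.drawContours(a,cs,-1,(0,255,255),1); im.append(a)
cv2.imwrite('pics/s12.png',np.hstack(im))
g=grip('medium',p)[0]; print(g, px(f,[g[0],g[1],.114]))
plan([g[0],g[1],.19],np.degrees(p[2]))
```

```text
(array([ 0.4144, -0.2582,  4.892 ]), np.float64(0.1367310853436403))
(array([ 0.415 , -0.2553,  3.7201]), np.float64(0.08005249343832022))
(array([ 0.418 , -0.2584,  5.0196]), np.float64(0.16712580348943984))
[ 0.4223 -0.3019  0.092 ] [405.3349 256.9499]
off [-0.5612 -0.0345  0.2014] turn [-0.0004  0.0011  0.9274] rows 9.3 | at [ 0.4398 -0.0212  0.2905] q7 -0.08 w 0.0425 t 32.2
```

View pics/s12.png

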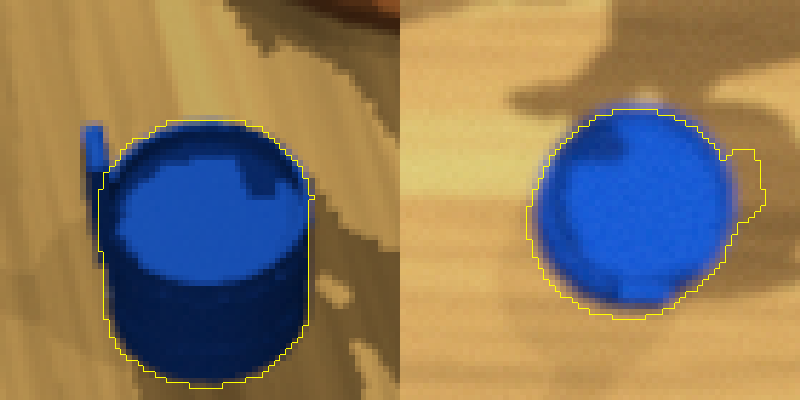

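Run:
```python
from h import *
np.set_printoptions(precision=4,suppress=True)
fs=[snap('side'),snap('top')]
U=[px(f,[.416,-.247,.05]).astype(int) for f in fs]
P=lambda i,a,b,z: ray(fs[i],U[i][0]-35+a/5.714-.5,U[i][1]-35+b/5.714-.5,z)
print('grip',P(0,95,130,.114),P(1,240,292,.114)); print('rim',P(0,207,205,.069),P(1,238,202,.069))
for d in look_for('blue_medium','top')[:2]: print(d['score'],w(fs[1],d['xyz']))
for d in look_for('blue_medium','side')[:3]: print(d['score'],w(fs[0],d['xyz']))
```

```text
grip [ 0.3718 -0.2485  0.114 ] [ 0.3727 -0.256   0.114 ]
rim [ 0.4149 -0.2604  0.069 ] [ 0.4167 -0.2588  0.069 ]
0.71 [ 0.4074 -0.6061  0.0576]
0.66 [ 0.2231 -0.373   0.054 ]
0.91 [ 0.4032 -0.6235  0.0603]
0.65 [ 0.4105 -0.2679  0.0564]
0.57 [ 0.2241 -0.3877  0.0515]
```

Run:
```python
from h import *
plan([.372,-.253,.19],173.5)
```

```text
off [-0.4636 -0.135   0.2017] turn [-0.0001 -0.0002  0.0746] rows 5.2 | at [ 0.4399 -0.0214  0.2909] q7 -0.08 w 0.0426 t 32.4
```

Call:
carry_out --offset '[[-0.08, -0.02, 0], [-0.18, -0.05, 0], [-0.28, -0.08, 0.02], [-0.38, -0.11, 0.1], [-0.464, -0.135, 0.18], [-0.464, -0.135, 0.2], [-0.464, -0.135, 0.2], [-0.464, -0.135, 0.2]]' --turn '[[0, 0, 0.075], [0, 0, 0.075], [0, 0, 0.075], [0, 0, 0.075], [0, 0, 0.075], [0, 0, 0.075], [0, 0, 0.075], [0, 0, 0.075]]'

```text
clock: 33.2
tcp_pos: [0.3724, -0.2525, 0.1909]
orientation: [-2.344, -2.091, 0.002]
contact_force: [0.8, 0.1, -0.1]
grip_width: 0.043
```

Run:
```python
from h import *
plan([.372,-.253,.092],173.5)
```

```text
off [-0.0012 -0.0003  0.1978] turn [-0.001   0.     -0.0004] rows 2.0 | at [ 0.3724 -0.2525  0.1909] q7 0.56 w 0.043 t 33.2
```

Call:
carry_out --offset '[[0, 0, 0.06], [0, 0, 0.12], [0, 0, 0.17], [0, 0, 0.198], [0, 0, 0.198], [0, 0, 0.198]]' --turn '[[0, 0, 0], [0, 0, 0], [0, 0, 0], [0, 0, 0], [0, 0, 0], [0, 0, 0]]'

```text
clock: 33.8
tcp_pos: [0.3745, -0.2516, 0.0932]
orientation: [2.339, 2.095, 0.002]
contact_force: [1.3, -0.3, 0.3]
grip_width: 0.0428
```

Call:
carry_out --offset '[[0, 0, 0], [0, 0, 0], [0, 0, 0], [0, 0, 0], [0, 0, 0], [0, 0, 0]]' --turn '[[0, 0, 0], [0, 0, 0], [0, 0, 0], [0, 0, 0], [0, 0, 0], [0, 0, 0]]' --hand 1

```text
clock: 34.4
tcp_pos: [0.3739, -0.2519, 0.0928]
orientation: [2.341, 2.094, 0.002]
contact_force: [-1.4, 3.4, 8.8]
grip_width: 0.0084
```

Call:
carry_out --offset '[[0, 0, -0.04], [0, 0, -0.1], [0, 0, -0.18], [0, 0, -0.26], [0, 0, -0.34], [0, 0, -0.38], [0, 0, -0.4], [0, 0, -0.4]]' --turn '[[0, 0, 0], [0, 0, 0], [0, 0, 0], [0, 0, 0], [0, 0, 0], [0, 0, 0], [0, 0, 0], [0, 0, 0]]'

```text
clock: 35.2
tcp_pos: [0.3735, -0.252, 0.2926]
orientation: [2.34, 2.094, 0.003]
contact_force: [-0.1, 0.1, -2.0]
grip_width: 0.0087
```

Run:
```python
from h import *
plan([.4694,-.0516,.29],230)
```

```text
off [0.4196 0.1462 0.0057] turn [ 1.400e-03  3.000e-04 -6.558e-01] rows 6.6 | at [ 0.3735 -0.252   0.2926] q7 0.39 w 0.0087 t 35.2
```

Call:
carry_out --offset '[[0.02, 0.01, 0], [0.08, 0.03, 0], [0.15, 0.05, 0], [0.22, 0.08, 0], [0.29, 0.1, 0], [0.35, 0.12, 0], [0.4, 0.14, 0], [0.42, 0.146, 0]]' --turn '[[0, 0, -0.08], [0, 0, -0.17], [0, 0, -0.26], [0, 0, -0.35], [0, 0, -0.44], [0, 0, -0.53], [0, 0, -0.61], [0, 0, -0.656]]'

```text
clock: 36.0
tcp_pos: [0.4691, -0.0484, 0.2897]
orientation: [-1.061, -2.954, 0.003]
contact_force: [-0.4, -0.7, -1.3]
grip_width: 0.0084
```

Call:
carry_out --offset '[[0, 0, 0.02], [0, 0, 0.06], [0, 0, 0.1], [0, 0, 0.13], [0, 0, 0.14], [0, 0, 0.14], [0, 0, 0.14]]' --turn '[[0, 0, 0], [0, 0, 0], [0, 0, 0], [0, 0, 0], [0, 0, 0], [0, 0, 0], [0, 0, 0]]'

```text
clock: 36.7
tcp_pos: [0.469, -0.052, 0.222]
orientation: [-1.077, -2.951, 0.0]
contact_force: [0.2, -0.3, -1.6]
grip_width: 0.0087
```

Run:
```python
from h import *
np.set_printoptions(precision=4,suppress=True)
plan([.4694,-.0516,.128],230)
fs=[snap('side'),snap('top')]
for s,p in (('large',(.498,-.0175,3.14)),): pass
im=[]
for f,(a,b) in zip(fs,((140,250),(150,240))):
    c=f['pixels'][:,:,::-1].copy()
    m=model(f,'medium',.498,-.0175,np.radians(230),.22-.093); cs,_=cv2.findContours(m,0,1); c=cv2.resize(c,None,fx=3,fy=3); cv2.drawContours(c,[k*3+1 for k in cs],-1,(0,255,255),1); im.append(c[a*3:a*3+390,b*3:b*3+390])
cv2.imwrite('pics/s13.png',np.hstack(im))
```

```text
off [-0.0001  0.0012  0.188 ] turn [-0.0002  0.     -0.0011] rows 1.9 | at [ 0.469 -0.052  0.222] q7 0.98 w 0.0087 t 36.7
```

View pics/s13.png

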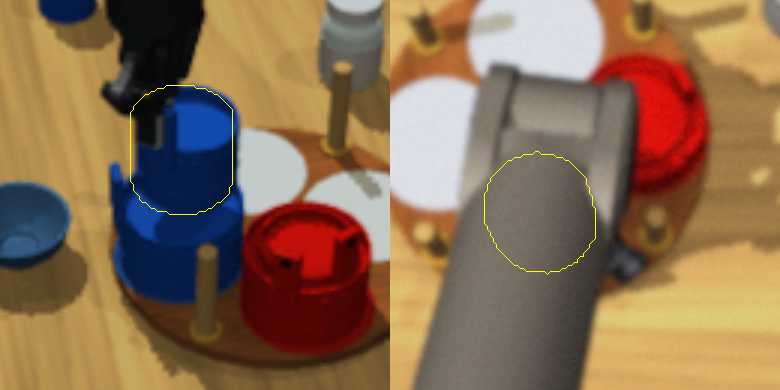

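The medium sits about 2 px (≈3.5 mm, +x) right of nominal over the large, which is within the 9 mm clearance. I'll correct by −3 mm in x while lowering.

Call:
carry_out --offset '[[0.005, -0.004, 0.03], [0.005, -0.004, 0.06], [0.005, -0.004, 0.09], [0.005, -0.004, 0.12], [0.005, -0.004, 0.145], [0.005, -0.004, 0.165], [0.005, -0.004, 0.18], [0.005, -0.004, 0.186]]' --turn '[[0, 0, 0], [0, 0, 0], [0, 0, 0], [0, 0, 0], [0, 0, 0], [0, 0, 0], [0, 0, 0], [0, 0, 0]]'

```text
clock: 37.6
tcp_pos: [0.4658, -0.0513, 0.1285]
orientation: [-1.074, -2.952, 0.0]
contact_force: [0.7, -0.6, -1.6]
grip_width: 0.0086
```

Call:
carry_out --offset '[[0, 0, 0], [0, 0, 0], [0, 0, 0]]' --turn '[[0, 0, 0], [0, 0, 0], [0, 0, 0]]'

```text
clock: 37.9
tcp_pos: [0.4662, -0.0513, 0.1294]
orientation: [1.074, 2.951, 0.001]
contact_force: [1.0, -0.5, -1.8]
grip_width: 0.0082
```

Call:
carry_out --offset '[[0, 0, 0.004], [0, 0, 0.004], [0, 0, 0.004]]' --turn '[[0, 0, 0], [0, 0, 0], [0, 0, 0]]'

```text
clock: 38.2
tcp_pos: [0.4659, -0.0513, 0.127]
orientation: [-1.074, -2.952, -0.0]
contact_force: [-0.7, 0.3, -2.2]
grip_width: 0.008
```

Call:
carry_out --offset '[[0, 0, 0], [0, 0, 0], [0, 0, 0]]' --turn '[[0, 0, 0], [0, 0, 0], [0, 0, 0]]' --hand 0.72

```text
clock: 38.5
tcp_pos: [0.4661, -0.0513, 0.1271]
orientation: [1.074, 2.952, 0.0]
contact_force: [-0.8, 0.8, 0.2]
grip_width: 0.0242
```

Call:
carry_out --offset '[[0, 0, -0.04], [0, 0, -0.1], [0, 0, -0.2], [0, 0, -0.3], [0, 0, -0.3]]' --turn '[[0, 0, 0], [0, 0, 0], [0, 0, 0], [0, 0, 0], [0, 0, 0]]'

```text
clock: 39.0
tcp_pos: [0.4696, -0.0518, 0.2832]
orientation: [1.072, 2.942, 0.01]
contact_force: [0.1, 0.6, -0.8]
grip_width: 0.024
```

```bash
sed -i "s/(V>(40 if col=='red' else 22))/(V>40)/; s/(S>(140 if col=='red' else 120))/(S>140)/" h.py
python3 - <<'E'
from h import *
np.set_printoptions(precision=4,suppress=True)
fs=[snap('side'),snap('top')]
for k in (fs,fs[:1],fs[1:]): print(fit(k,'blue','small',.4665,.405))
p,c=fit(fs,'blue','small',.4665,.405); g,y=grip('small',p); print(g,y)
for f in fs:  # grip top check: sum of mask extents
    print(px(f,[g[0],g[1],.113]))
    u=px(f,[.4665,.405,.05]).astype(int); print(u); 
    h=cmask(f,'blue')[u[1]-32:u[1]+24,u[0]-28:u[0]+28]; print('\n'.join(''.join('#' if v else '.' for v in row) for row in h[::2]))
plan([g[0],g[1],.26],y)
E
```

```text
(array([0.4663, 0.4046, 2.375 ]), np.float64(0.23182385926250165))
(array([0.4664, 0.407 , 2.3958]), np.float64(0.19378698224852076))
(array([0.4658, 0.4086, 4.0535]), np.float64(0.22394366197183102))
[0.4429 0.4271 0.092 ] 136.0751418501769
[262.7134 108.5184]
[272 128]
........................................................
........................................................
........................................................
........................................................
........................................................
........................................................
..................#####.................................
.................###..#.................................
.................###.##.................................
.................######.................................
.................######.................................
..................#####.................................
..................################......................
..................##################....................
..................############
[... 1816 characters left out ...]
.......
..........###################################...........
...........#################################............
.................##########################.............
..........................###############...............
.................................###....................
........................................................
........................................................
........................................................
........................................................
........................................................
off [0.651  0.7025 0.0374] turn [ 0.0023 -0.0008  1.093 ] rows 10.9 | at [ 0.4665 -0.0512  0.2782] q7 0.93 w 0.0239 t 39.1
```

Call:
carry_out --offset '[[0.1, 0.1, 0.02], [0.16, 0.17, 0.03], [0.23, 0.25, 0.037], [0.3, 0.32, 0.037], [0.36, 0.39, 0.037], [0.43, 0.46, 0.037], [0.5, 0.54, 0.037], [0.56, 0.6, 0.037]]' --turn '[[0, 0, 0.1], [0, 0, 0.2], [0, 0, 0.3], [0, 0, 0.4], [0, 0, 0.5], [0, 0, 0.6], [0, 0, 0.7], [0, 0, 0.8]]' --hand 0.5

```text
clock: 39.9
tcp_pos: [0.446, 0.3148, 0.2568]
orientation: [2.465, 1.947, -0.005]
contact_force: [1.5, 0.4, 1.3]
grip_width: 0.0428
```

Run:
```python
from h import *
plan([.4441,.4282,.19],133.4)
```

```text
off [ 0.2201 -0.0559  0.1331] turn [-2.6000e-03 -7.0000e-04 -1.7078e+00] rows 17.1 | at [0.446  0.3148 0.2568] q7 -0.83 w 0.0428 t 39.9
```

Call:
carry_out --offset '[[0.1, -0.03, 0.06], [0.22, -0.055, 0.13], [0.22, -0.055, 0.13], [0.22, -0.055, 0.13], [0.22, -0.055, 0.13], [0.22, -0.055, 0.13], [0.22, -0.055, 0.13]]' --turn '[[0, 0, 0.1], [0, 0, 0.2], [0, 0, 0.3], [0, 0, 0.386], [0, 0, 0.386], [0, 0, 0.386], [0, 0, 0.386]]'

```text
clock: 40.6
tcp_pos: [0.4454, 0.4259, 0.1936]
orientation: [2.914, 1.174, -0.0]
contact_force: [0.0, -0.1, -0.2]
grip_width: 0.0427
```

Run:
```python
from h import *
np.set_printoptions(precision=4,suppress=True)
plan([.4441,.4282,.092],133.2)
f=snap('side'); print(fit([f],'blue','small',.4665,.405)); print(Ro.from_rotvec(r.get_obs()['orientation']).as_matrix()[:,1])
```

```text
off [ 0.0014 -0.0051  0.2031] turn [-0.0004  0.0001 -2.0865] rows 20.9 | at [0.4454 0.4259 0.1936] q7 -1.42 w 0.0427 t 40.6
(array([0.4664, 0.407 , 2.3958]), np.float64(0.19378698224852076))
[ 0.6928 -0.7211 -0.0002]
```

Call:
carry_out --offset '[[0, -0.004, 0.06], [0, -0.004, 0.12], [0, -0.004, 0.17], [0, -0.004, 0.203], [0, -0.004, 0.203], [0, -0.004, 0.203]]' --turn '[[0, 0, 0], [0, 0, 0], [0, 0, 0], [0, 0, 0], [0, 0, 0], [0, 0, 0]]'

```text
clock: 41.25
tcp_pos: [0.4442, 0.4285, 0.0929]
orientation: [-2.914, -1.172, -0.001]
contact_force: [-0.0, -0.2, 0.4]
grip_width: 0.0427
```

Call:
carry_out --offset '[[0, 0, 0], [0, 0, 0], [0, 0, 0], [0, 0, 0], [0, 0, 0], [0, 0, 0]]' --turn '[[0, 0, 0], [0, 0, 0], [0, 0, 0], [0, 0, 0], [0, 0, 0], [0, 0, 0]]' --hand 1

```text
clock: 41.85
tcp_pos: [0.4447, 0.4287, 0.0936]
orientation: [-2.914, -1.172, -0.004]
contact_force: [-0.1, -1.6, 5.9]
grip_width: 0.0083
```

Call:
carry_out --offset '[[0, 0, -0.04], [0, 0, -0.1], [0, 0, -0.18], [0, 0, -0.26], [0, 0, -0.34], [0, 0, -0.38], [0, 0, -0.4], [0, 0, -0.4]]' --turn '[[0, 0, 0], [0, 0, 0], [0, 0, 0], [0, 0, 0], [0, 0, 0], [0, 0, 0], [0, 0, 0], [0, 0, 0]]'

```text
clock: 42.65
tcp_pos: [0.4439, 0.4288, 0.2933]
orientation: [-2.913, -1.172, -0.003]
contact_force: [0.3, 0.6, -0.7]
grip_width: 0.008
```

Run:
```python
from h import *
np.set_printoptions(precision=4,suppress=True)
fs=[snap('side'),snap('top')]
for k in (fs,fs[:1],fs[1:]): print(fit(k,'blue','large',.498,-.0175,.03,(.4975,-.017)))
# medium rim in top view: save crop for later
o=r.get_obs(); print(o['tcp_pos'],Ro.from_rotvec(o['orientation']).as_matrix()[:,1])
print(fit2(fs[0],'blue','small',.4665,.407,(2.3,2.5),.2))
c=np.radians(130)
plan([.498+.0325*np.cos(c),-.0175+.0325*np.sin(c),.29],130)
a=fs[1]['pixels'][200:260,255:335,::-1]; b=fs[0]['pixels'][170:250,265:345,::-1]
cv2.imwrite('pics/s14.png',np.hstack([cv2.resize(a,(533,400),interpolation=2)[:, :400],cv2.resize(b,(400,400),interpolation=2)]))
```

```text
(array([ 0.497 , -0.0188,  3.5463]), np.float64(0.13672065976798625))
(array([ 0.4968, -0.0186,  3.5569]), np.float64(0.16149068322981364))
(array([ 0.4983, -0.0184,  2.8279]), np.float64(0.10700706137968496))
[0.4429 0.4281 0.2908] [ 0.6928 -0.7212  0.    ]
(array([0.4657, 0.4128, 3.0161]), np.float64(0.16198125836680055))
off [-0.5336  0.6542  0.0027] turn [0.0001 0.0013 0.0448] rows 8.4 | at [0.4429 0.4281 0.2908] q7 -1.48 w 0.0083 t 42.75
```

Run:
```python
from h import *
plan([.4766,.0071,.29],130)
```

```text
off [-0.5348  0.6539  0.0027] turn [0.0001 0.0013 0.0448] rows 8.4 | at [0.4429 0.4281 0.2908] q7 -1.48 w 0.0083 t 42.75
```

Call:
carry_out --offset '[[-0.03, 0.03, 0], [-0.08, 0.1, 0], [-0.14, 0.17, 0], [-0.2, 0.25, 0], [-0.27, 0.33, 0], [-0.33, 0.41, 0], [-0.39, 0.48, 0], [-0.44, 0.54, 0]]' --turn '[[0, 0, 0], [0, 0, 0.01], [0, 0, 0.02], [0, 0, 0.03], [0, 0, 0.04], [0, 0, 0.045], [0, 0, 0.045], [0, 0, 0.045]]'

```text
clock: 43.55
tcp_pos: [0.4707, 0.078, 0.2907]
orientation: [2.953, 1.07, -0.004]
contact_force: [0.1, 0.1, -1.5]
grip_width: 0.0081
```

Run:
```python
from h import *
plan([.4766,.0071,.27],130)
```

```text
off [-0.0817  0.1165  0.0416] turn [-0.0004  0.0018 -0.0018] rows 1.5 | at [0.4707 0.078  0.2907] q7 -1.07 w 0.0081 t 43.55
```

Call:
carry_out --offset '[[-0.03, 0.04, 0], [-0.06, 0.08, 0.02], [-0.085, 0.11, 0.04], [-0.087, 0.115, 0.042], [-0.087, 0.115, 0.042], [-0.087, 0.115, 0.042], [-0.087, 0.115, 0.042]]' --turn '[[0, 0, 0], [0, 0, 0], [0, 0, 0], [0, 0, 0], [0, 0, 0], [0, 0, 0], [0, 0, 0]]'

```text
clock: 44.25
tcp_pos: [0.4756, 0.0106, 0.2712]
orientation: [-2.951, -1.077, -0.0]
contact_force: [0.7, 0.1, -0.5]
grip_width: 0.0082
```

Run:
```python
from h import *
plan([.4766,.0071,.22],130)
f=snap('side'); c=cv2.resize(f['pixels'][:,:,::-1],None,fx=4,fy=4,interpolation=2)
o=r.get_obs()['tcp_pos']; d=np.array([-.643,.766])*.0325
for s,p,z,col in (('small',(o[0]-d[0],o[1]-d[1],np.radians(130)),o[2]-.0932,(0,255,255)),('medium',(.4975,-.0178,np.radians(230)),.034,(0,255,0)),('large',(.498,-.0178,3.14),.03,(255,255,255))):
    cs,_=cv2.findContours(model(f,s,*p,z),0,1); cv2.drawContours(c,[k*4+2 for k in cs],-1,col,1)
cv2.imwrite('pics/s15.png',c[130*4:265*4,235*4:385*4])
```

```text
off [-0.003   0.0066  0.1023] turn [-0.     -0.      0.0009] rows 1.0 | at [0.4756 0.0106 0.2712] q7 -0.89 w 0.0082 t 44.25
```

View pics/s15.png

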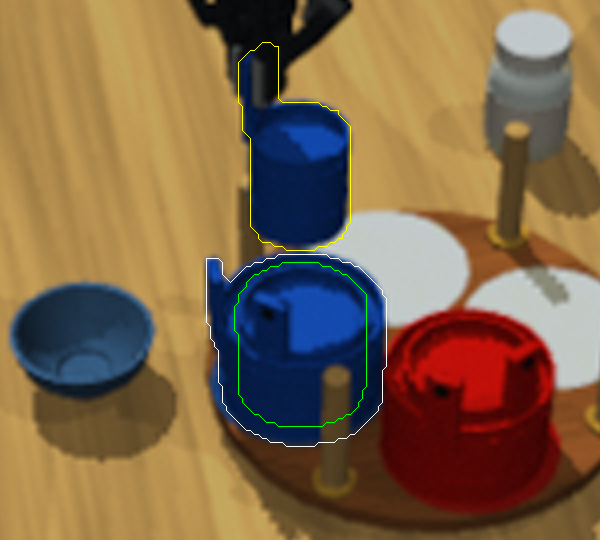

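The small matches its predicted outline at (300,180). The medium's rim is centred near (307,310), about 2 mm +x of nominal, so I shift the target +2 mm in x and lower slowly.

Call:
carry_out --offset '[[0, 0.008, 0.02], [0, 0.008, 0.05], [0, 0.008, 0.08], [0, 0.008, 0.1], [0, 0.008, 0.11], [0, 0.008, 0.11], [0, 0.008, 0.11]]' --turn '[[0, 0, 0], [0, 0, 0], [0, 0, 0], [0, 0, 0], [0, 0, 0], [0, 0, 0], [0, 0, 0]]'

```text
clock: 45.0
tcp_pos: [0.4784, 0.0062, 0.2164]
orientation: [2.952, 1.073, 0.001]
contact_force: [0.3, -0.4, -1.1]
grip_width: 0.008
```

Run:
```python
from h import *
plan([.4783,.0071,.133],130)
```

```text
off [ 0.0009 -0.0016  0.1668] turn [ 0.0002 -0.0003 -0.0005] rows 1.7 | at [0.4784 0.0062 0.2164] q7 -0.79 w 0.008 t 45.0
```

Call:
carry_out --offset '[[0, 0, 0.03], [0, 0, 0.06], [0, 0, 0.08], [0, 0, 0.1], [0, 0, 0.12], [0, 0, 0.14], [0, 0, 0.155], [0, 0, 0.163]]' --turn '[[0, 0, 0], [0, 0, 0], [0, 0, 0], [0, 0, 0], [0, 0, 0], [0, 0, 0], [0, 0, 0], [0, 0, 0]]'

```text
clock: 45.8
tcp_pos: [0.4778, 0.0062, 0.1338]
orientation: [2.952, 1.073, -0.001]
contact_force: [-0.1, -0.7, -0.7]
grip_width: 0.0082
```

Call:
carry_out --offset '[[0, 0, 0.002], [0, 0, 0.002], [0, 0, 0.002]]' --turn '[[0, 0, 0], [0, 0, 0], [0, 0, 0]]'

```text
clock: 46.1
tcp_pos: [0.4783, 0.0062, 0.1339]
orientation: [2.953, 1.073, 0.001]
contact_force: [-0.1, -0.5, -1.4]
grip_width: 0.0083
```

Call:
carry_out --offset '[[0, 0, 0.002], [0, 0, 0.003], [0, 0, 0.003]]' --turn '[[0, 0, 0], [0, 0, 0], [0, 0, 0]]'

```text
clock: 46.4
tcp_pos: [0.4781, 0.0063, 0.1321]
orientation: [-2.952, -1.074, -0.0]
contact_force: [0.2, -0.8, -1.7]
grip_width: 0.0084
```

Call:
carry_out --offset '[[0, 0, 0], [0, 0, 0], [0, 0, 0]]' --turn '[[0, 0, 0], [0, 0, 0], [0, 0, 0]]' --hand 0.75

```text
clock: 46.7
tcp_pos: [0.4782, 0.0063, 0.1322]
orientation: [2.952, 1.074, 0.0]
contact_force: [0.9, 0.1, -0.7]
grip_width: 0.0213
```

Call:
carry_out --offset '[[0, 0, -0.04], [0, 0, -0.1], [0, 0, -0.2], [0, 0, -0.28], [0, 0, -0.28]]' --turn '[[0, 0, 0], [0, 0, 0], [0, 0, 0], [0, 0, 0], [0, 0, 0]]'

```text
clock: 47.2
tcp_pos: [0.4812, 0.006, 0.277]
orientation: [-2.952, -1.073, -0.015]
contact_force: [-0.0, -0.7, -1.2]
grip_width: 0.0211
```

Run:
```python
from h import *
np.set_printoptions(precision=4,suppress=True)
f=snap('side')
# expected grip tops vs image: blue-ness map of grips
u=px(f,[.4783,.0062,.153]).round(); print('small grip top exp',px(f,[.4783,.0062,.151]),'if not nested(stuck +30mm)',px(f,[.4783,.0062,.181]))
print('med grip top',px(f,[.469,-.052,.148]),'large grip',px(f,[.4415,-.0175,.145]))
m=cmask(f,'blue'); print('\n'.join(''.join('#' if v else '.' for v in row) for row in m[170:245:2,275:345]))
g=f['pixels'][186:206,290:312,2]; print(g[::2])
plan([.4811,.0774,.27],51.7)
```

```text
small grip top exp [300.7388 187.4618] if not nested(stuck +30mm) [300.6626 178.6188]
med grip top [301.6586 204.0814] large grip [288.3749 197.2751]
......................................................................
......................................................................
......................................................................
......................................................................
......................................................................
......................................................................
......................................................................
......................................................................
.........................####.........................................
.......................######.........................................
......................####..#.........................................
......................####.##.........................................
......................######################..........................
............###.......#####
[... 2103 characters left out ...]
 86  90 102 161]
 [ 73  72  76  83  67  44  51  65  70  61  56  56  56  55  64  79  75  69
   69  69  71  71]
 [107  72  75  81  83 100  87  71  71  61  57  56  55  56  78  89 100 109
  106 118 123 124]
 [121  70  87 115 114  85  66  66  70  61  55  56  55  59  85 112 113 119
  136 131 123 125]
 [103 121 120  75  49  55  65  68  71  61  59  61  62  69  66  62  66  66
   68  69  70  70]
 [ 71  94  71  52  68 106 115  88  72  96  86  61  56  64  74 100  98  94
   98 100 100  99]
 [ 68  58  66  82 100 146 115  70 116 159 175 180 169 148 136 124 120 156
  173 173 173 174]]
off [ 0.0933 -0.1068  0.0094] turn [ 0.004  -0.0021 -1.1835] rows 11.8 | at [0.4797 0.0065 0.2745] q7 -0.87 w 0.0212 t 47.25
```

The small's grip top is at row 187 (expected 187.5), so it is fully nested. Now the second click with the post now at the same front-left place.

Call:
carry_out --offset '[[0, 0, 0], [0.02, -0.02, 0], [0.04, -0.04, 0], [0.06, -0.06, 0], [0.08, -0.08, 0], [0.093, -0.106, 0], [0.093, -0.106, 0], [0.093, -0.106, 0]]' --turn '[[0, 0, -0.1], [0, 0, -0.2], [0, 0, -0.3], [0, 0, -0.4], [0, 0, -0.5], [0, 0, -0.6], [0, 0, -0.7], [0, 0, -0.8]]' --hand 0.63

```text
clock: 48.05
tcp_pos: [0.4786, 0.0771, 0.2705]
orientation: [-1.82, -2.559, 0.004]
contact_force: [0.3, -0.2, 1.1]
grip_width: 0.0315
```

Run:
```python
from h import *
plan([.4811,.0774,.2],51.7)
```

```text
off [-0.0011  0.0053  0.141 ] turn [-0.002  -0.0004 -0.3788] rows 3.8 | at [0.4786 0.0771 0.2705] q7 0.16 w 0.0315 t 48.05
```

Call:
carry_out --offset '[[-0.001, 0.004, 0], [-0.001, 0.004, 0.04], [-0.001, 0.004, 0.08], [-0.001, 0.004, 0.12], [-0.001, 0.004, 0.14], [-0.001, 0.004, 0.14], [-0.001, 0.004, 0.14]]' --turn '[[0, 0, -0.1], [0, 0, -0.2], [0, 0, -0.3], [0, 0, -0.379], [0, 0, -0.379], [0, 0, -0.379], [0, 0, -0.379]]'

```text
clock: 48.75
tcp_pos: [0.4817, 0.0767, 0.2021]
orientation: [-1.045, -2.962, 0.001]
contact_force: [-0.1, -0.6, 1.6]
grip_width: 0.0315
```

Run:
```python
from h import *
plan([.4811,.0774,.112],51.7)
f=snap('side'); print(px(f,[.4811,.0774,.13]))
g=cv2.cvtColor(f['pixels'],cv2.COLOR_RGB2HSV)[172:190:3,286:308]; print(g[...,0]); print(g[...,2])
```

```text
off [0.0018 0.0004 0.1802] turn [-0.0004 -0.0001 -0.0066] rows 1.8 | at [0.4817 0.0767 0.2021] q7 0.77 w 0.0315 t 48.75
[296.59979351 175.73394798]
[[ 19  19  19  19  19  19  19  19  19  19  19  19  19  19  19  19  19  19
   19  19  19  19]
 [ 19  19  19  19  19  19  19  19  19  19  20  19  19  19  19  19  19  19
   19  19  19  19]
 [ 19  19  19  19  19  19  19  19  18  19  18  19  18  18  19  19  19  19
   19  19  19  19]
 [ 19  19  18  18  19  19  19  19  19  18  19  19  18  18  18  19  19  19
   19  19  19  19]
 [ 19  19  18  19  19  19  19  19  18  18  18  19  19  18  18  18  19  19
   19  19  19  19]
 [ 19  19  19  19  19  19  19  19  18  18  18  18 132 112 110 110 110 110
   16  19  19  19]]
[[171 177 175 172 169 172 177 183 183 174 174 175 176 179 183 185 188 191
  192 190 188 186]
 [171 170 175 174 170 168 175 183 173 184 193 193 189 186 164 174 186 188
  191 192 188 188]
 [174 168 170 174 172 171 175 183 139  87  82  81  80  77  85 156 184 185
  187 190 190 187]
 [176 171 167 171 176 174 178 185 139  89  82  81  80  77  85 153 181 184
  185 186 190 189]
 [176 173 169 166 171 176 184 186 139  90  83  80  79  78  84 133 160 178
  186 185 186 190]
 [179 175 170 166 168 177 185 188 139  89  83  73  59  82  97 102  92  71
  107 171 186 186]]
```

Call:
carry_out --offset '[[0, 0, 0.05], [0, 0, 0.1], [0, 0, 0.14], [0, 0, 0.17], [0, 0, 0.18], [0, 0, 0.18]]' --turn '[[0, 0, 0], [0, 0, 0], [0, 0, 0], [0, 0, 0], [0, 0, 0], [0, 0, 0]]'

```text
clock: 49.4
tcp_pos: [0.4819, 0.077, 0.1123]
orientation: [1.042, 2.964, -0.0]
contact_force: [0.2, -0.3, 0.2]
grip_width: 0.0316
```

Run:
```python
from h import *
arc(141.7,166,8,(.587,-.0063),.112,51.7,72)
```

```text
[0.48191899 0.07702006 0.11231575] 0.8849033113169201 [ 0.2 -0.3  0.2]
[0.001, -0.015, 0.001] [0.0, 0.0, -0.03]
[0.0, -0.029, 0.001] [0.0, 0.0, -0.059]
[-0.002, -0.043, 0.001] [0.0, 0.0, -0.089]
[-0.005, -0.057, 0.001] [0.0, 0.0, -0.118]
[-0.008, -0.071, 0.001] [0.0, 0.0, -0.148]
[-0.012, -0.085, 0.001] [0.0, 0.0, -0.177]
[-0.017, -0.098, 0.001] [0.0, 0.0, -0.207]
[-0.023, -0.111, 0.001] [0.0, 0.0, -0.236]
```

Call:
carry_out --offset '[[0, -0.015, 0], [0, -0.029, 0], [-0.002, -0.043, 0], [-0.005, -0.057, 0], [-0.008, -0.071, 0], [-0.012, -0.085, 0], [-0.017, -0.098, 0], [-0.023, -0.111, 0]]' --turn '[[0, 0, -0.03], [0, 0, -0.06], [0, 0, -0.09], [0, 0, -0.12], [0, 0, -0.15], [0, 0, -0.18], [0, 0, -0.21], [0, 0, -0.236]]'

```text
clock: 50.2
tcp_pos: [0.4566, 0.0277, 0.1135]
orientation: [0.499, 3.1, 0.004]
contact_force: [-2.0, 3.5, 0.1]
grip_width: 0.0316
```

Run:
```python
from h import *
arc(166,190,8,(.587,-.0063),.112,72,92)
```

```text
[0.45660414 0.02765949 0.11345581] 1.2711379330690495 [-2.   3.5  0.1]
[-0.001, -0.017, 0.003] [0.0, 0.0, -0.029]
[-0.003, -0.031, 0.003] [0.0, 0.0, -0.058]
[-0.006, -0.045, 0.003] [0.0, 0.0, -0.087]
[-0.01, -0.058, 0.003] [0.0, 0.0, -0.116]
[-0.014, -0.072, 0.003] [0.0, 0.0, -0.145]
[-0.019, -0.085, 0.003] [0.0, 0.0, -0.175]
[-0.025, -0.098, 0.003] [0.0, 0.0, -0.204]
[-0.031, -0.111, 0.003] [0.0, 0.0, -0.233]
```

Call:
carry_out --offset '[[-0.001, -0.017, 0], [-0.004, -0.031, 0], [-0.006, -0.045, 0], [-0.01, -0.058, 0], [-0.014, -0.072, 0], [-0.019, -0.085, 0], [-0.025, -0.098, 0], [-0.031, -0.111, 0]]' --turn '[[0, 0, -0.03], [0, 0, -0.06], [0, 0, -0.09], [0, 0, -0.116], [0, 0, -0.145], [0, 0, -0.175], [0, 0, -0.204], [0, 0, -0.233]]'

```text
clock: 51.0
tcp_pos: [0.4538, -0.031, 0.1133]
orientation: [-0.047, 3.14, 0.001]
contact_force: [-0.4, 1.2, -1.3]
grip_width: 0.0311
```

Run:
```python
from h import *
arc(190,212,8,(.587,-.0063),.112,92,110)
```

```text
[ 0.45376879 -0.03096357  0.11334393] 1.7043114751235793 [-0.4  1.2 -1.3]
[-0.003, -0.01, 0.003] [0.0, 0.0, -0.026]
[-0.006, -0.023, 0.003] [0.0, 0.0, -0.052]
[-0.009, -0.036, 0.003] [0.0, 0.0, -0.079]
[-0.013, -0.048, 0.003] [0.0, 0.0, -0.105]
[-0.018, -0.06, 0.003] [0.0, 0.0, -0.131]
[-0.023, -0.072, 0.003] [0.0, 0.0, -0.157]
[-0.028, -0.083, 0.003] [0.0, 0.0, -0.183]
[-0.035, -0.095, 0.003] [0.0, 0.0, -0.209]
```

Call:
carry_out --offset '[[-0.003, -0.01, 0], [-0.006, -0.023, 0], [-0.009, -0.036, 0], [-0.013, -0.048, 0], [-0.018, -0.06, 0], [-0.023, -0.072, 0], [-0.028, -0.083, 0], [-0.035, -0.095, 0]]' --turn '[[0, 0, -0.026], [0, 0, -0.052], [0, 0, -0.079], [0, 0, -0.105], [0, 0, -0.131], [0, 0, -0.157], [0, 0, -0.183], [0, 0, -0.209]]'

```text
clock: 51.8
tcp_pos: [0.4733, -0.0788, 0.1137]
orientation: [-0.534, 3.093, -0.002]
contact_force: [-0.1, -0.2, 0.5]
grip_width: 0.0319
```

Run:
```python
from h import *
arc(212,231.7,8,(.587,-.0063),.112,110,126)
```

```text
[ 0.47334196 -0.07875164  0.113664  ] 2.0900006608657575 [-0.1 -0.2  0.5]
[-0.002, -0.009, 0.003] [0.0, 0.0, -0.023]
[-0.005, -0.02, 0.003] [0.0, 0.0, -0.047]
[-0.009, -0.031, 0.003] [0.0, 0.0, -0.07]
[-0.013, -0.042, 0.003] [0.0, 0.0, -0.093]
[-0.017, -0.053, 0.003] [0.0, 0.0, -0.116]
[-0.023, -0.063, 0.003] [0.0, 0.0, -0.14]
[-0.028, -0.073, 0.004] [0.0, 0.0, -0.163]
[-0.034, -0.083, 0.004] [0.0, 0.0, -0.186]
```

Call:
carry_out --offset '[[-0.002, -0.009, 0], [-0.005, -0.02, 0], [-0.009, -0.031, 0], [-0.013, -0.042, 0], [-0.017, -0.053, 0], [-0.023, -0.063, 0], [-0.028, -0.073, 0], [-0.034, -0.083, 0]]' --turn '[[0, 0, -0.023], [0, 0, -0.047], [0, 0, -0.07], [0, 0, -0.093], [0, 0, -0.116], [0, 0, -0.14], [0, 0, -0.163], [0, 0, -0.186]]'

```text
clock: 52.6
tcp_pos: [0.503, -0.1121, 0.1136]
orientation: [-0.959, 2.989, -0.002]
contact_force: [-0.4, -0.1, -0.2]
grip_width: 0.0313
```

Call:
carry_out --offset '[[0, 0, 0], [0, 0, 0], [0, 0, 0], [0, 0, -0.06], [0, 0, -0.14], [0, 0, -0.24], [0, 0, -0.34], [0, 0, -0.4]]' --turn '[[0, 0, 0], [0, 0, 0], [0, 0, 0], [0, 0, 0], [0, 0, 0], [0, 0, 0], [0, 0, 0], [0, 0, 0]]'

```text
clock: 53.4
tcp_pos: [0.5026, -0.1117, 0.3163]
orientation: [-0.957, 2.988, -0.003]
contact_force: [1.3, 0.0, -0.2]
grip_width: 0.0316
```

Run:
```python
from h import *
plan([.42,.16,.34],60)
```

```text
off [-0.1813  0.5382 -0.0483] turn [-3.000e-04  3.400e-03  7.622e-01] rows 7.6 | at [ 0.5026 -0.1117  0.3163] q7 2.33 w 0.0316 t 53.4
```

Move clear of the table and check both sets numerically.

Call:
carry_out --offset '[[-0.18, 0.54, -0.05], [-0.18, 0.54, -0.05], [-0.18, 0.54, -0.05], [-0.18, 0.54, -0.05], [-0.18, 0.54, -0.05], [-0.18, 0.54, -0.05], [-0.18, 0.54, -0.05], [-0.18, 0.54, -0.05]]' --turn '[[0, 0, 0.76], [0, 0, 0.76], [0, 0, 0.76], [0, 0, 0.76], [0, 0, 0.76], [0, 0, 0.76], [0, 0, 0.76], [0, 0, 0.76]]'

```text
clock: 54.2
tcp_pos: [0.4161, 0.1652, 0.3376]
orientation: [-0.665, -3.07, -0.003]
contact_force: [-0.6, -0.0, -0.5]
grip_width: 0.0315
```

Call:
carry_out --offset '[[0, 0, -0.02], [0, 0, -0.04], [0, 0, -0.04], [0, 0, -0.04], [0, 0, -0.04], [0, 0, -0.04]]' --turn '[[0, 0, 0], [0, 0, 0], [0, 0, 0], [0, 0, 0], [0, 0, 0], [0, 0, 0]]'

```text
clock: 54.8
tcp_pos: [0.418, 0.1601, 0.3568]
orientation: [-0.667, -3.069, 0.0]
contact_force: [0.4, 0.4, -0.6]
grip_width: 0.0315
```

Run:
```python
from h import *
np.set_printoptions(precision=4,suppress=True)
fs=[snap('side','fin_s'),snap('top','fin_t')]
o=r.get_obs(); print(o['tcp_pos'],np.abs(o['qvel']).max())
ax=np.array([.587,-.0063]); rot=lambda a:ax+.09*np.array([np.cos(np.radians(a)),np.sin(np.radians(a))])
B,Rd,W=rot(276.7),rot(6.7),rot(186.7); print('spots B,R',B,Rd)
for k in (fs,fs[1:],fs[:1]):
    print('blue',*fit(k,'blue','large',*B,.03,tuple(B))); print('red',*fit(k,'red','large',*Rd,.03,tuple(Rd)))
# white centroid at front
for f in fs:
    h=cv2.cvtColor(f['pixels'],cv2.COLOR_RGB2HSV); m=((h[...,1]<50)&(h[...,2]>120)).astype(np.uint8)
    n,l,st,ce=cv2.connectedComponentsWithStats(m); u=px(f,[*W,.03]).astype(int); k=l[u[1],u[0]]; print('white',k,ray(f,*ce[k],.03),W)
f=fs[0]
# blue grip tops expected after rotation of +90 about ax
def rt(x,y): d=np.array([x,y])-ax; return ax+[-d[1],d[0]]
for n,x,y,z in (('small',.478,.0063,.151),('medium',.4667,-.0513,.148),('large',.442,-.016,.145)): print(n,px(f,[*rt(x,y),z]))
for n in('glazed_bowl','salt_jar','bean_can'):
    d=look_for(n,'side'); print(n,[(round(q['score'],2),w(f,q['xyz'])) for q in d[:1]])
u=px(f,[*B,.08]).astype(int); print(u); m=cmask(f,'blue'); print('\n'.join(''.join('#' if v else '.' for v in row) for row in m[u[1]-45:u[1]+38:2,u[0]-38:u[0]+38]))
```

```text
[0.418  0.1602 0.3568] 0.0033464034042994927
spots B,R [ 0.5975 -0.0957] [0.6764 0.0042]
blue [ 0.5984 -0.0959  4.672 ] 0.08943732162628026
red [ 0.6731 -0.      5.6476] 0.22189011801682434
blue [ 0.5982 -0.0934  4.6914] 0.0978147762747138
red [ 0.6766 -0.002   5.6632] 0.09701869631126836
blue [ 0.5973 -0.0978  3.8175] 0.07519920318725104
red [0.6731 0.     5.5663] 0.3396325459317585
white 19 [ 0.4944 -0.0107  0.03  ] [ 0.4976 -0.0168]
white 11 [ 0.5004 -0.014   0.03  ] [ 0.4976 -0.0168]
small [348.7412 214.6397]
medium [372.4283 215.3651]
large [361.1825 225.2647]
glazed_bowl [(0.72, array([0.3653, 0.0617, 0.0324]))]
salt_jar [(0.85, array([0.7219, 0.2124, 0.0728]))]
bean_can [(0.59, array([ 0.7063, -0.2566,  0.0885]))]
[354 227]
............................................................................
............................................................................
............................................................................
............................................................................
...................................................
[... 2174 characters left out ...]
.......
.................########################################...................
...................#####################################....................
.....................#################################......................
.........................##########################.........................
.............................##################.............................
............................................................................
............................................................................
............................................................................
............................................................................
```

```bash
python3 -c "
from bench import r
print(r.hand_in(), r.get_obs()['clock'])"
```

```text
the job is handed in; nothing more can be done
the job is handed in; nothing more can be done
```

I put both cup sets away on the turntable and handed the job in, just after 55 s of the 210 s allowed. `hand_in` gave no verdict.

- **Red set:** there was no red small. I nested the red medium in the red large on the red spot, then turned the table one click.
- **Blue set:** I nested large, medium and small on the blue spot, then turned the second click. The announced knock hit the blue medium, so my first grasp of it missed; I measured it again and regrasped it.

**Last checks:**
- **Turntable:** the white spot is at the front, within about 7 mm of where the two-click stop puts it.
- **Large cups:** the blue large is within about 3 mm of its spot. The red large is within about 6 mm by the top view.
- **Bystanders:** the network's side-view positions put the bowl, jar and can within about 5 mm of the start.
- **Robot:** the arm is clear of everything.

**Weaker or unconfirmed:**
- The side-view fit of the red set was poor at the end (error 0.34 against 0.10 from the top). I put this down to the red pot behind it, but did not confirm it.
- I could not view a last picture because the 16-picture limit was reached. Nesting after the second click rests on the grip heights seen before it, the outline fits afterwards and the smooth turn (about 4 N peak).

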